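# Load the plate feeder and put it in gear

## Robot

A 6-joint arm with a two-finger parallel gripper is mounted at the origin on a cart in front of the work surface, level with it; the furniture and walls round the work are solid. World frame = base frame: x ahead of the robot, y to its left, z up, the work surface at z = 0. Lengths are in m, angles in rad, forces in N, time in s.
With the tool pointing down it reaches from about 0.35 to 0.85 m from the base axis. Payload 8.1 kg.
Tool frame: the origin (TCP) lies midway between the tips of the shut fingers; the grasp point (between the pads) lies 19 mm behind it; z points along the fingers, y is the direction in which the jaws open and shut (so a half turn about z gives the same grasp; the last joint's range is limited). The gripper opens to 93 mm and grips with 3 to 60 N. Pads are 15 mm wide; open, the fingers measure 128 mm over their backs; the gripper's body (75 mm by 188 mm) begins 65 mm behind the grasp point.
Start: joints at [-1.403, 0.13, 1.488, -0, 1.523, -0.085], TCP at [0.15, -0.581, 0.219] pointing down, gripper open.
Joint ranges: [-2.96, 2.96], [-0.89, 2.26], [0.02, 2.5], [-1.34, 4.48], [0, 2.73], [-2.66, 2.66]. Speed limits (rad/s): [2.39, 2.39, 2.79, 3.14, 3.14, 3.14].

## Interface

Orientations are given as a rotation vector (axis times angle).
In Python, from plant import robot gives the robot as it stands. The module is installed in compiled form; this text tells all that it offers.
- The arm moves only by the shell command python3 -m pendant 'ROWS' [FORCE]. ROWS is JSON, a list of rows, each an object with "translation": the shift along the tool's x, y, z in mm, a list of three; "twist": the turn, a rotation vector about the tool's x, y, z in rad, a list of three; "grip": the opening, from -1 (shut) to 1 (fully open). A call has exactly 10 rows; each row shifts and turns the pose as measured when the row begins, along the tool's axes as they then stand; what a row does not reach is not made up. A row lasts 1/10 s, in which the tool goes at most 50 mm and 8.59 degrees, less where a joint would pass 70% of its speed; a pose out of reach is approached as far as the arm can. A call is refused whole if a number of a shift passes 50 or a number of a turn 0.15, either way. A call with a gripper value outside its range is refused whole. The fingers move at their own pace and stop on an object; FORCE is the grip in N (left out, the last holds). Time passes only in rows, so rows that do not move let the fingers close, or fill a call up. It gives the time, the measured TCP pose, the force and the opening at its end, in the units of the state.
- robot.read_state(): the state, without advancing time (a new reading comes with each control period).
- robot.read_camera(name): name is "scene" or "side" or "wrist"; returns (picture, depth): 480x640x3 uint8, red, green, blue; 480x640 float32, m along the optical axis (not along the pixel's ray), 0 where there is no reading.
- robot.camera_info(name): a dict with "vertical_fov" (degrees; the focal length in pixels is half the picture's height over the tangent of half this angle, whatever the lens; pixels are square), "cx", "cy" (the principal point, pixels), "cam_to_world" (4x4, takes a point from camera to world coordinates). Camera axes: x right, y up, looking along -z (the intrinsics and any distortion apply to the point x, -y, -z); pixel columns grow to the right and rows downward; lengths in m; the calibration is good to about 2 mm. A picture is of the moment at which its call begins: read the wrist's pose just before it. camera_info takes no time and is no camera call; for the wrist camera it gives the pose at the moment of the call.
- robot.close_job(): hands the job in, once; it reports no verdict.
The state is a dict: "t": time; "q": joint angles; "dq": joint speeds; "joint_torque": joint torques, N m; "tool_pos": TCP position; "orientation": TCP orientation; "force": force on the tool from outside, world axes, zero at the start; "wrist_torque": the same for the moment, N m; "opening": finger opening in m.
Only numpy, scipy, OpenCV 4.12 (cv2) and the standard library are available. Lean on these libraries where they do the work, as an engineer would, in place of code of your own. Each camera call takes 0.05 s, during which the arm holds its last target. There are 200 camera calls.

## Task

The bench feeder was left in gear: first move its shift lever out of gear into neutral. Leaving it in neutral, slide every loose steel wear plate lying on the bench flat and fully home, against the end stop, into a slot of the magazine, one plate to a slot; then shift the lever across the neutral slot to the right-hand column and fully forward, and let go. Leave the two tins and the cup brush where they stand.

Things in the scene. Friction and masses are not known exactly. Their poses are not given: they have to be found in the camera images.
- plate_a_mid (a point): Loose flat steel wear plate, a plain bar 110 x 36 x 10 mm, 0.3 kg, with two countersunk holes in its top face; it lies flat on the bench. The point is the plate's centre, 5 mm above its underside; x runs along the 110 mm length, y across the 36 mm width, z up. Either end may lead and either face may be up. Three or all four of these plates are there.
- plate_b_mid (a point): Loose flat steel wear plate, a plain bar 110 x 36 x 10 mm, 0.3 kg, with two countersunk holes in its top face; it lies flat on the bench. The point is the plate's centre, 5 mm above its underside; x runs along the 110 mm length, y across the 36 mm width, z up. Either end may lead and either face may be up. Three or all four of these plates are there.
- plate_c_mid (a point): Loose flat steel wear plate, a plain bar 110 x 36 x 10 mm, 0.3 kg, with two countersunk holes in its top face; it lies flat on the bench. The point is the plate's centre, 5 mm above its underside; x runs along the 110 mm length, y across the 36 mm width, z up. Either end may lead and either face may be up. Three or all four of these plates are there.
- plate_d_mid (a point): Loose flat steel wear plate, a plain bar 110 x 36 x 10 mm, 0.3 kg, with two countersunk holes in its top face; it lies flat on the bench. The point is the plate's centre, 5 mm above its underside; x runs along the 110 mm length, y across the 36 mm width, z up. Either end may lead and either face may be up. Three or all four of these plates are there.
- slot0 (a point): The left-hand slot (seen from the robot) of the magazine, empty at first. The point: where a plate's centre lies when fully home. x points into the slot, y left, z up. Slot 39 mm wide, 12.5 high, floor 5 mm below the point, 8 mm over the bench; mouth at x = +5 mm, flared lead-in to x = -5 mm; end stop at x = +55 mm. Takes any plate, either end first.
- slot1 (a point): The second from left slot (seen from the robot) of the magazine, empty at first. The point: where a plate's centre lies when fully home. x points into the slot, y left, z up. Slot 39 mm wide, 12.5 high, floor 5 mm below the point, 8 mm over the bench; mouth at x = +5 mm, flared lead-in to x = -5 mm; end stop at x = +55 mm. Slots 62 mm apart; magazine 29 mm high.
- slot2 (a point): The third from left slot (seen from the robot) of the magazine, empty at first. The point: where a plate's centre lies when fully home. x points into the slot, y left, z up. Slot 39 mm wide, 12.5 high, floor 5 mm below the point, 8 mm over the bench; mouth at x = +5 mm, flared lead-in to x = -5 mm; end stop at x = +55 mm. A plate that is home sticks out 60 mm.
- slot3 (a point): The right-hand slot (seen from the robot) of the magazine, empty at first. The point: where a plate's centre lies when fully home. x points into the slot, y left, z up. Slot 39 mm wide, 12.5 high, floor 5 mm below the point, 8 mm over the bench; mouth at x = +5 mm, flared lead-in to x = -5 mm; end stop at x = +55 mm. A 20 mm wide floor tongue reaches out to x = -35 mm.
- pivot (a point): Pivot of the shift lever, fixed inside the pedestal at the feeder's right-hand end, 30 mm above the bench. x points forward (same as the slots' x), y to the left. The pedestal is 90 x 90 mm; the steel gate plate on it has its top 89 mm above the bench and an H-shaped opening.
- knob (a point): Centre of the black ball knob (36 mm diameter) on the shift lever's 10 mm rod, 130 mm from the pivot, 160 mm above the bench when upright. The lever moves easily (1 to 3 N at the knob) and stays where it is left. In the pivot's frame the knob is at x = 130 sin(fore), y = -130 cos(fore) sin(across), z = 130 cos(fore) cos(across) mm.
- lever_fore (a joint): Fore-and-aft angle of the shift lever, rad: 0 is neutral (middle of the gate), positive leans forward (away from the robot, pivot's +x), stops at +0.27 (fully forward) and -0.27 (fully back). At the start the lever is back, in gear, in the left-hand column.
- lever_across (a joint): Sideways angle of the shift lever, rad: positive leans to the right (pivot's -y), stops at -0.21 (left-hand column) and +0.21 (right-hand column). The gate lets it cross only while lever_fore is within about 0.05 of 0, and lets it go forward or back only beyond about 0.17 to either side.
- grease_tin_mid (a point): Bystander: closed grease tin, 69 mm across, 61 mm high; the point is at its centre.
- rivet_tin_mid (a point): Bystander: flat tin, 61 mm across, 37 mm high; the point is at its centre.
- cup_brush_mid (a point): Bystander: wire cup brush, 62 x 60 x 58 mm, standing on its bristles; the point is at its centre.
Mind the look-alikes: they are no part of the job. What is shaped like the part that bears plate_b_mid but orange is not meant. What is shaped like the part that bears plate_d_mid but black is not meant.

How it is judged:
By the outcome, as a careful person would: the job done as asked, in the order asked, and still so for the second after the job is handed in, with the robot touching nothing.
Of plate_a, plate_b, plate_c, plate_d only 3 to 4 are there at a start; the rules pass over those that are not, and their reading is None.
At some moment in a run one of plate_a, plate_b, plate_c, plate_d may be knocked a few centimetres aside while the robot is not near it.
Once in a run the grip may slacken for a moment while it holds something.
It also fails if it takes over 210 s, if anything falls off the work surface, if the arm or the gripper's body presses on something with over 40 N, if the wrist force passes 120 N, or if a joint passes its speed limit or range.

## Working session

There is one attempt and no reset: what is moved stays moved. The work goes in short steps, Python scripts to look and compute and a shell command to move; the robot and the scene stay as the last step left them, time stands still between calls to the robot, and variables do not carry over. Pictures are saved under pics/ and viewed, about 12 in all and at most 16, crops included, and the job is handed in when it is done.

```bash
ls; mkdir -p pics; cat > h.py <<'E'
import numpy as np, cv2
from plant import robot
from scipy.spatial.transform import Rotation as R
def cam(n):
    i=robot.camera_info(n); im,d=robot.read_camera(n); return i,im,d
def world(i,d):
    f=240/np.tan(np.radians(i['vertical_fov'])/2)
    v,u=np.mgrid[0:480,0:640]
    p=np.stack([(u-i['cx'])/f*d,-(v-i['cy'])/f*d,-d,np.ones_like(d)],-1)
    return (p@np.array(i['cam_to_world']).T)[...,:3]
def proj(i,P):
    f=240/np.tan(np.radians(i['vertical_fov'])/2)
    c=np.linalg.inv(i['cam_to_world'])@np.append(P,1)
    return i['cx']+f*c[0]/-c[2], i['cy']+f*c[1]/c[2]
def save(n,im): cv2.imwrite(f'pics/{n}.png',cv2.cvtColor(im,cv2.COLOR_RGB2BGR))
def st():
    s=robot.read_state(); print('t',round(s['t'],2),'pos',np.round(s['tool_pos'],4),'rv',np.round(s['orientation'],3),'F',np.round(s['force'],1),'op',round(s['opening'],4),'q',np.round(s['q'],2)); print(np.round(R.from_rotvec(s['orientation']).as_matrix(),3).tolist()); return s
E
python3 - <<'E'
from h import *
st()
for n in ['scene','side','wrist']:
    i,im,d=cam(n); save(n+'0',im); np.savez('pics/'+n+'0',im=im,d=d,W=world(i,d)); print(n,{k:np.round(v,3).tolist() for k,v in i.items()if not isinstance(v,str)})
E
```

```text
pics
t 0.0 pos [ 0.15   -0.5804  0.2176] rv [-3.115 -0.396  0.   ] F [ 0.6  0.  -0.4] op 0.0928 q [-1.4   0.13  1.49 -0.    1.52 -0.09]
[[0.968, 0.25, -0.0], [0.25, -0.968, 0.002], [0.0, -0.002, -1.0]]
scene {'vertical_fov': 49.718, 'cx': 334.321, 'cy': 229.474, 'cam_to_world': [[-0.509, 0.519, -0.686, -0.421], [-0.861, -0.298, 0.413, 0.464], [0.01, 0.801, 0.599, 0.957], [0.0, 0.0, 0.0, 1.0]]}
side {'vertical_fov': 56.429, 'cx': 317.624, 'cy': 239.312, 'cam_to_world': [[-0.846, 0.358, -0.396, 0.142], [-0.533, -0.583, 0.613, 0.466], [-0.011, 0.73, 0.684, 0.736], [0.0, 0.0, 0.0, 1.0]]}
wrist {'vertical_fov': 63.051, 'cx': 320.988, 'cy': 234.307, 'cam_to_world': [[0.251, 0.923, 0.292, 0.232], [-0.968, 0.24, 0.074, -0.56], [-0.002, -0.302, 0.953, 0.384], [0.0, 0.0, 0.0, 1.0]]}
```

View pics/scene0.png

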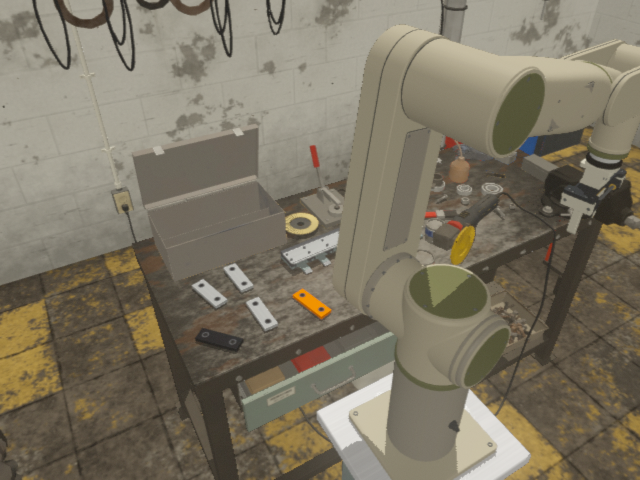

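View pics/side0.png

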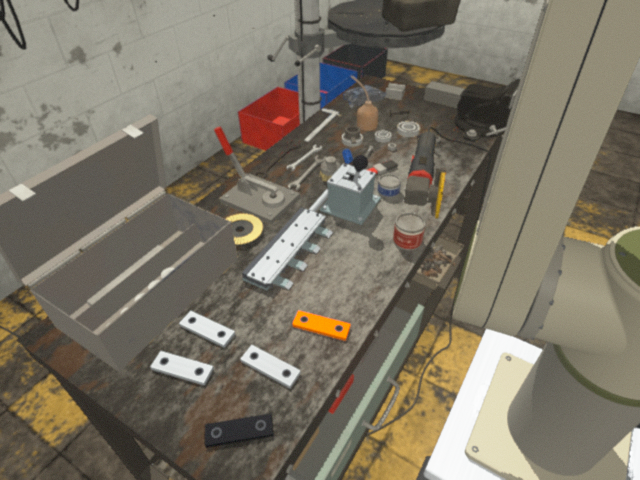

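```bash
python3 -c "
from h import *
print({k:v for k,v in robot.camera_info('scene').items() if k!='cam_to_world'})"
```

```text
{'vertical_fov': 49.71841449723881, 'cx': 334.32053437551826, 'cy': 229.47393649347364}
```

```bash
cat >> h.py <<'E'
def plates(n='side',show=True,zr=(0.004,0.022)):
    i,im,d=cam(n); W=world(i,d); hsv=cv2.cvtColor(im,cv2.COLOR_RGB2HSV)
    m=((d>0)&(W[...,2]>zr[0])&(W[...,2]<zr[1])&(hsv[...,1]<50)&(hsv[...,2]>130)).astype(np.uint8)
    m=cv2.morphologyEx(m,cv2.MORPH_CLOSE,np.ones((3,3)))
    k,l,s,c=cv2.connectedComponentsWithStats(m); out=[]
    for j in range(1,k):
        if s[j,4]<80: continue
        p=W[(l==j)]; p=p[(p[:,2]>zr[0])&(p[:,2]<zr[1])]
        (cx,cy),(w,h),a=cv2.minAreaRect((p[:,:2]*1000).astype(np.float32))
        if w<h: w,h,a=h,w,a-90
        if w>25 and max(h,1)>8: out.append((cx,cy,a,w,h)); print(n,'px',np.round(c[j]),'ctr mm',round(cx,1),round(cy,1),'ang',round(a,1),'size',round(w,1),round(h,1),'z',round(np.median(p[:,2])*1000,1))
    return out
E
python3 - <<'E'
from h import *
plates('side'); plates('scene')
z=np.load('pics/side0.npz'); W=z['W']; im=z['im']
for (u,v) in [(207,328),(182,368),(270,366),(150,330),(330,360),(300,300),(380,300),(352,190),(360,160),(288,245),(250,275),(325,215),(430,280),(315,320)]:
    print((u,v),np.round(W[v,u]*1000,1),im[v,u])
# knob: dark pixels
g=im.max(2); m=(g<60)&(W[...,2]>0.11)&(W[...,2]<0.2)&(W[...,0]>0.2)&(W[...,0]<0.9)&(W[...,1]>-.4)
v,u=np.nonzero(m); print(len(u),u.min(),u.max(),v.min(),v.max()); s=(abs(u-360)<25)&(abs(v-163)<25); print(np.round(np.c_[W[v[s],u[s]].min(0),np.median(W[v[s],u[s]],0),W[v[s],u[s]].max(0)],4))
s=im[100:320,220:460]; save('mag0',cv2.resize(s,None,fx=3,fy=2.7,interpolation=cv2.INTER_CUBIC)[:600])
E
```

```text
side px [155.  29.] ctr mm 2018.1 -1118.5 ang -89.9 size 972.7 30.6 z 13.1
side px [35. 75.] ctr mm 2016.7 -423.6 ang -89.7 size 341.6 30.5 z 12.7
side px [324. 121.] ctr mm 845.0 -668.7 ang -72.5 size 207.2 61.7 z 5.1
side px [408. 128.] ctr mm 591.2 -772.1 ang -10.5 size 70.7 69.5 z 17.4
side px [383. 135.] ctr mm 641.5 -694.1 ang -28.6 size 52.6 51.5 z 14.0
side px [304. 157.] ctr mm 788.5 -470.8 ang 88.3 size 148.8 27.9 z 8.4
side px [264. 196.] ctr mm 778.0 -337.6 ang -89.9 size 322.7 165.2 z 18.6
side px [123. 275.] ctr mm 864.6 127.5 ang 89.9 size 205.4 31.1 z 16.2
side px [207. 328.] ctr mm 614.4 144.7 ang 4.6 size 111.4 37.2 z 10.9
side px [270. 365.] ctr mm 458.2 141.4 ang 2.3 size 110.5 45.0 z 11.0
side px [182. 367.] ctr mm 594.2 234.2 ang 15.5 size 112.3 37.6 z 10.9
side px [524. 434.] ctr mm -3.8 4.6 ang -0.5 size 224.5 224.2 z 13.2
scene px [601.  13.] ctr mm 1857.3 -3007.3 ang -89.8 size 446.3 372.1 z 12.6
scene px [500.  26.] ctr mm 2019.0 -2271.9 ang -90.0 size 737.9 51.9 z 13.9
scene px [319.  60.] ctr mm 2014.9 -917.2 ang -90.0 size 611.6 56.2 z 13.0
scene px [129
[... 688 characters left out ...]
 [590.  235.1  10.1] [228 231 229]
(270, 366) [455.7 147.4  11. ] [230 231 230]
(150, 330) [689.4 214.1  28.5] [99 96 88]
(330, 360) [372.1  74.3   2. ] [130 123 110]
(300, 300) [499.3 -15.    1.8] [144 137 122]
(380, 300) [ 357.2 -103.8    0.7] [119 110 100]
(352, 190) [ 539.9 -305.3   86.7] [128 134 133]
(360, 160) [ 529.3 -316.6  168.7] [51 50 50]
(288, 245) [ 601.6 -119.5   24.7] [229 231 230]
(250, 275) [616.4   0.9  26.8] [219 224 221]
(325, 215) [ 6.007e+02 -2.803e+02 -3.000e-01] [102 101  95]
(430, 280) [ 408.7 -761.  -595.5] [101  91  78]
(315, 320) [440.5  18.5  12.6] [254 159   0]
163 353 367 155 170
[[ 0.5171  0.5291  0.5478]
 [-0.3334 -0.3159 -0.3064]
 [ 0.1361  0.1635  0.174 ]]
```

View pics/mag0.png

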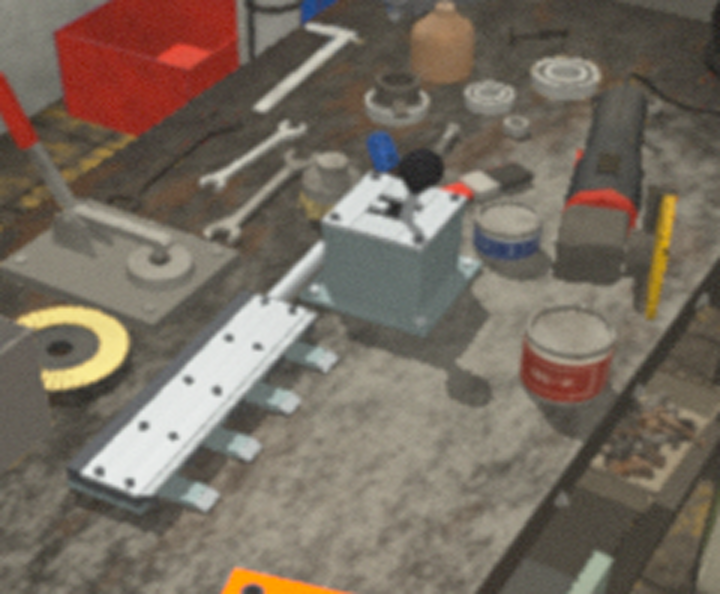

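```bash
python3 - <<'E'
from h import *
z=np.load('pics/side0.npz'); W=z['W']; im=z['im']; hsv=cv2.cvtColor(im,cv2.COLOR_RGB2HSV)
def rect(m,name):
    k,l,s,c=cv2.connectedComponentsWithStats(m.astype(np.uint8)); j=1+np.argmax(s[1:,4]); p=W[l==j]
    r=cv2.minAreaRect((p[:,:2]*1000).astype(np.float32)); print(name,np.round(c[j]),len(p),r, 'z',np.percentile(p[:,2],[5,50,95])); print(np.round(cv2.boxPoints(r),1).tolist()); return p
roi=np.zeros(im.shape[:2],bool); roi[140:320,230:400]=1
br=(hsv[...,1]<40)
p=rect(roi&br&(hsv[...,2]>170)&(W[...,2]>.02)&(W[...,2]<.036)&(W[...,1]>-.27),'mag')
q=rect(roi&br&(W[...,2]>.08)&(W[...,2]<.096),'gate')
# tongues: z~8mm
m=roi&(W[...,2]>.004)&(W[...,2]<.013)&(hsv[...,2]>130)&br
k,l,s,c=cv2.connectedComponentsWithStats(m.astype(np.uint8))
for j in range(1,k):
    if s[j,4]>25: pp=W[l==j]; r=cv2.minAreaRect((pp[:,:2]*1000).astype(np.float32)); print('tongue',np.round(c[j]),s[j,4],np.round(pp.mean(0)*1000,1),r)
# rough obstacles
for nm,(u0,u1,v0,v1) in dict(grease=(393,423,214,245),brush=(320,340,155,180),rivet=(377,400,175,195),box=(30,240,120,370)).items():
    pp=W[v0:v1,u0:u1].reshape(-1,3); pp=pp[(pp[:,2]>.015)&(pp[:,2]<.3)&(pp[:,0]>.3)]; print(nm,np.round(np.percentile(pp,[2,50,98],axis=0)*1000).tolist())
i,im2,d=cam('side')
knob=roi&(im.max(2)<75)&(W[...,2]>.13)
pp=W[knob]; 
from scipy.optimize import least_squares
f=least_squares(lambda c:np.linalg.norm(pp-c,axis=1)-.018,pp.mean(0)+[.01,-.01,-.01],loss='soft_l1',f_scale=.002); print('knob',len(pp),f.x,f.cost)
E
```

```text
mag [286. 246.] 1846 ((604.1596069335938, -133.43247985839844), (61.76913833618164, 272.3088684082031), 3.330209255218506) z [0.02435674 0.0266084  0.02891947]
[[565.4000244140625, 0.699999988079071], [581.2000122070312, -271.20001220703125], [642.9000244140625, -267.6000061035156], [627.0999755859375, 4.300000190734863]]
gate [351. 179.] 796 ((565.4839477539062, -347.058837890625), (91.01898956298828, 94.47732543945312), 2.8305435180664062) z [0.08252842 0.08968977 0.0921544 ]
[[517.7000122070312, -302.1000061035156], [522.4000244140625, -396.5], [613.2999877929688, -392.0], [608.5999755859375, -297.6000061035156]]
tongue [304. 157.] 125 [ 789.2 -468.7    7.7] ((788.1248779296875, -471.3251953125), (149.4566192626953, 30.062583923339844), 88.34735107421875)
tongue [304. 175.] 127 [ 738.1 -391.9    8.4] ((738.8092041015625, -410.94464111328125), (29.588823318481445, 180.6841278076172), 2.5927834510803223)
tongue [375. 199.] 33 [ 517.  -396.4    9.3] ((516.6964111328125, -399.5591735839844), (15.741019248962402, 29.967899322509766), 26.414491653442383)
tongue [327. 208.] 36 [ 604.2 -2
[... 373 characters left out ...]
 20.714466094970703), 9.040034294128418)
tongue [301. 265.] 68 [550.8 -95.2   8. ] ((551.6322021484375, -94.64532470703125), (22.769193649291992, 21.26813507080078), 1.816084623336792)
tongue [286. 283.] 75 [547.5 -33.6   8. ] ((548.1432495117188, -34.35626220703125), (21.67103385925293, 20.813417434692383), 6.8075408935546875)
grease [[351.0, -330.0, 18.0], [381.0, -283.0, 57.0], [414.0, -265.0, 63.0]]
brush [[593.0, -443.0, 17.0], [667.0, -413.0, 44.0], [699.0, -318.0, 92.0]]
rivet [[478.0, -480.0, 17.0], [504.0, -444.0, 34.0], [534.0, -422.0, 40.0]]
box [[688.0, -178.0, 17.0], [874.0, 134.0, 101.0], [899.0, 300.0, 287.0]]
knob 188 [ 0.52409568 -0.30741548  0.17130974] 0.013397805427534682
```

View pics/wrist0.png

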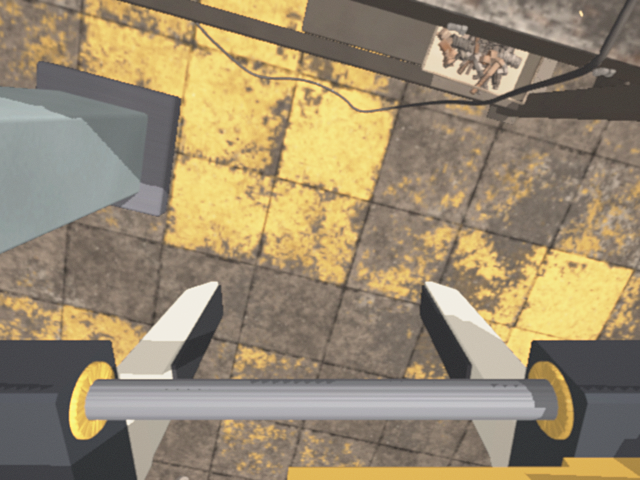

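```bash
python3 -m pendant '[{"translation":[43,-15,0],"twist":[0,0,0],"grip":1},{"translation":[43,-15,0],"twist":[0,0,0],"grip":1},{"translation":[43,-15,0],"twist":[0,0,0],"grip":1},{"translation":[43,-15,0],"twist":[0,0,0],"grip":1},{"translation":[43,-15,0],"twist":[0,0,0],"grip":1},{"translation":[43,-15,0],"twist":[0,0,0],"grip":1},{"translation":[43,-15,0],"twist":[0,0,0],"grip":1},{"translation":[0,0,-20],"twist":[0,0,0.1],"grip":1},{"translation":[0,0,-20],"twist":[0,0,0.094],"grip":1},{"translation":[0,0,0],"twist":[0,0,0],"grip":1}]' 20
cat >> h.py <<'E'
TH=np.radians(3.4); SX=np.array([np.cos(TH),np.sin(TH)]); SY=np.array([-np.sin(TH),np.cos(TH)])
def to(x,y,z):
    "tool-frame mm shift to bring TCP to world mm target, and current yaw"
    s=robot.read_state(); M=R.from_rotvec(s['orientation']).as_matrix(); p=np.array(s['tool_pos'])*1000
    print('t',round(s['t'],1),'pos',np.round(p,1),'op',round(s['opening']*1000,1),'F',np.round(s['force'],1),'yaw',round(np.degrees(np.arctan2(M[1,0],M[0,0])),2),'tilt',np.round(M[:2,2],4),'shift',np.round(M.T@(np.array([x,y,z])-p),1))
E
python3 - <<'E'
from h import *
to(529.3,-323,190)
i,im,d=cam('wrist'); save('wrist1',im); np.savez('pics/wrist1',im=im,W=world(i,d))
i,im,d=cam('side'); save('side1',im)
E
```

```text
t: 1.3
tool_pos: [0.4247, -0.3958, 0.2572]
orientation: [-3.138, -0.08, 0.002]
force: [0.4, -0.3, -0.2]
opening: 0.0931
t 1.3 pos [ 424.7 -395.8  257.2] op 93.1 F [ 0.4 -0.3 -0.2] yaw 2.93 tilt [-0.0013  0.0023] shift [108.3 -67.2  67.2]
```

View pics/wrist1.png

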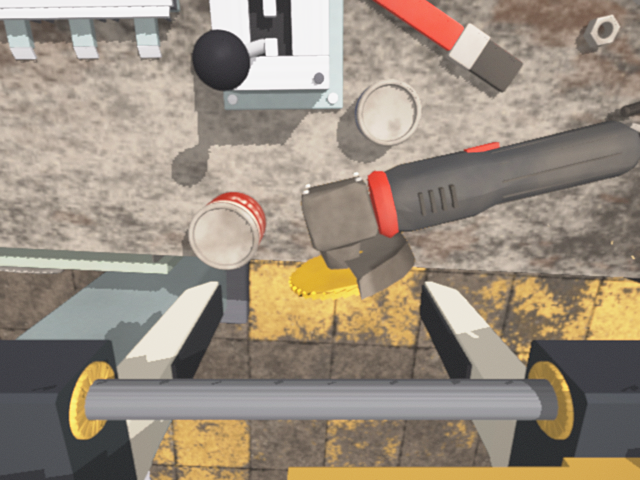

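```bash
python3 - <<'E'
from h import *
z=np.load('pics/wrist1.npz'); W=z['W']; im=z['im']
m=np.zeros((480,640),bool); m[25:95,188:255]=1
m&=(im.max(2)<80)&(W[...,2]>.13)&(W[...,2]<.2); p=W[m]
from scipy.optimize import least_squares
f=least_squares(lambda c:np.linalg.norm(p-c,axis=1)-.018,[.5293,-.323,.1525],loss='soft_l1',f_scale=.001); print('knob',m.sum(),f.x*1000,np.std(f.fun)*1000)
m=np.zeros((480,640),bool); m[0:100,200:345]=1; m&=(W[...,2]>.084)&(W[...,2]<.094); q=W[m]*1000; print('gate y range',np.percentile(q,[.5,50,99.5],axis=0))
to(*(f.x*1000+[0,0,-19]))
E
```

```text
knob 2648 [ 535.5789571  -327.07737876  154.37706035] 0.5475024647067672
gate y range [[ 522.43954335 -395.4707661    85.26564623]
 [ 556.08042659 -365.9144765    89.52811608]
 [ 587.2144403  -304.64975982   92.85668105]]
t 1.4 pos [ 423.3 -395.5  254.2] op 92.9 F [-0.6 -0.1 -0.9] yaw 3.1 tilt [-0.0039  0.005 ] shift [116.3 -61.7 118.7]
```

```bash
python3 -m pendant '[{"translation":[39,-20,0],"twist":[0,0,0],"grip":1},{"translation":[39,-20,0],"twist":[0,0,0],"grip":1},{"translation":[38,-20,20],"twist":[0,0,0],"grip":1},{"translation":[0,0,0],"twist":[0,0,0],"grip":1},{"translation":[0,0,0],"twist":[0,0,0],"grip":1},{"translation":[0,0,0],"twist":[0,0,0],"grip":1},{"translation":[0,0,0],"twist":[0,0,0],"grip":1},{"translation":[0,0,0],"twist":[0,0,0],"grip":1},{"translation":[0,0,0],"twist":[0,0,0],"grip":1},{"translation":[0,0,0],"twist":[0,0,0],"grip":1}]' 10; python3 -c "
from h import *
to(535.6,-327,135)
i,im,d=cam('wrist'); save('wrist2',im); np.savez('pics/wrist2',im=im,W=world(i,d))
"
```

```text
t: 2.4
tool_pos: [0.5308, -0.3327, 0.2254]
orientation: [-3.132, -0.087, 0.018]
force: [0.2, 0.1, -0.4]
opening: 0.093
t 2.4 pos [ 530.8 -332.7  225.4] op 93.0 F [ 0.2  0.1 -0.4] yaw 3.2 tilt [-0.0118  0.0084] shift [ 6.1 -4.6 90.4]
```

```bash
cat >> h.py <<'E'
_to=to
def to(x,y,z,yaw=3.4):
    _to(x,y,z)
    s=robot.read_state(); M=R.from_rotvec(s['orientation']); a=np.radians(yaw)
    T=R.from_matrix(np.array([[np.cos(a),np.sin(a),0],[np.sin(a),-np.cos(a),0],[0,0,-1]]))
    print('  twist',np.round((M.inv()*T).as_rotvec(),3))
E
python3 -m pendant '[{"translation":[6,-5,20],"twist":[-0.008,0.012,0],"grip":1},{"translation":[0,0,30],"twist":[0,0,0],"grip":1},{"translation":[0,0,30],"twist":[0,0,0],"grip":1},{"translation":[0,0,10],"twist":[0,0,0],"grip":1},{"translation":[0,0,0],"twist":[0,0,0],"grip":0.2},{"translation":[0,0,0],"twist":[0,0,0],"grip":-0.3},{"translation":[0,0,0],"twist":[0,0,0],"grip":-0.3},{"translation":[0,0,0],"twist":[0,0,0],"grip":-0.3},{"translation":[0,0,0],"twist":[0,0,0],"grip":-0.3},{"translation":[0,0,0],"twist":[0,0,0],"grip":-0.3}]' 10; python3 -c "
from h import *
to(570,-350,135)
i,im,d=cam('wrist'); save('wrist2',im)
"
```

```text
t: 3.45
tool_pos: [0.5405, -0.3312, 0.1432]
orientation: [3.132, 0.086, 0.02]
force: [-0.6, 1.9, -0.5]
opening: 0.0495
t 3.5 pos [ 540.5 -331.2  143.2] op 49.5 F [-0.6  1.9 -0.5] yaw 3.13 tilt [ 0.0132 -0.0081] shift [28.3 20.3  8.8]
  twist [ 0.009 -0.013 -0.005]
```

View pics/wrist2.png

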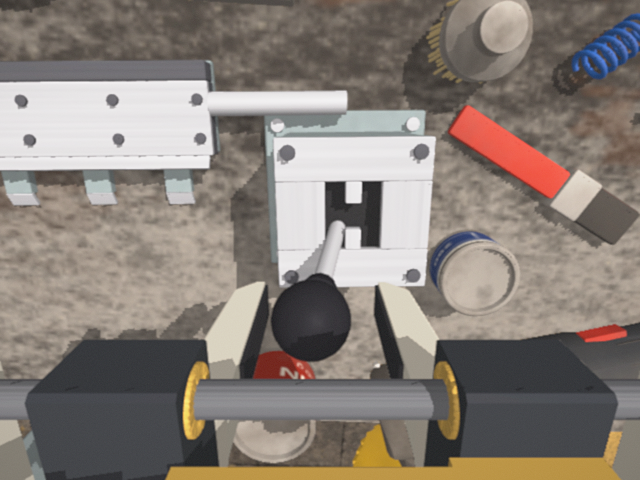

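```bash
python3 -m pendant '[{"translation":[-4,0,8],"twist":[0,0,0],"grip":-0.1},{"translation":[0,0,0],"twist":[0.009,-0.013,0],"grip":-0.5},{"translation":[0,0,0],"twist":[0,0,0],"grip":-0.5},{"translation":[0,0,0],"twist":[0,0,0],"grip":-0.5},{"translation":[0,0,0],"twist":[0,0,0],"grip":-0.5},{"translation":[0,0,0],"twist":[0,0,0],"grip":-0.5},{"translation":[0,0,0],"twist":[0,0,0],"grip":-0.5},{"translation":[0,0,0],"twist":[0,0,0],"grip":-0.5},{"translation":[0,0,0],"twist":[0,0,0],"grip":-0.5},{"translation":[0,0,0],"twist":[0,0,0],"grip":-0.5}]' 10; python3 -c "
from h import *
to(570,-325,140)
"
```

```text
t: 4.5
tool_pos: [0.5364, -0.3299, 0.1351]
orientation: [-3.137, -0.087, 0.004]
force: [-0.3, 3.1, 2.2]
opening: 0.0354
t 4.5 pos [ 536.4 -329.9  135.1] op 35.4 F [-0.3  3.1  2.2] yaw 3.17 tilt [-0.0025  0.0036] shift [33.8 -3.1 -5. ]
  twist [-0.004  0.002 -0.004]
```

```bash
python3 -m pendant '[{"translation":[6,0,-1.5],"twist":[0,0,0],"grip":-0.5},{"translation":[6,0,-1],"twist":[0,0,0],"grip":-0.5},{"translation":[6,0,-1],"twist":[0,0,0],"grip":-0.5},{"translation":[6,0,-0.5],"twist":[0,0,0],"grip":-0.5},{"translation":[6,0,-0.5],"twist":[0,0,0],"grip":-0.5},{"translation":[5,0,0],"twist":[0,0,0],"grip":-0.5},{"translation":[0,0,0],"twist":[0,0,0],"grip":-0.5},{"translation":[0,0,0],"twist":[0,0,0],"grip":-0.5},{"translation":[0,0,0],"twist":[0,0,0],"grip":-0.5},{"translation":[0,0,0],"twist":[0,0,0],"grip":-0.5}]' 10; python3 -c "
from h import *
to(570,-325,140)
i,im,d=cam('wrist'); save('wrist3',im); np.savez('pics/wrist3',im=im,W=world(i,d))
W=world(i,d);m=np.zeros((480,640),bool); m[230:370,260:380]=1
m&=(im.max(2)<80)&(W[...,2]>.13)&(W[...,2]<.2); p=W[m]
from scipy.optimize import least_squares
f=least_squares(lambda c:np.linalg.norm(p-c,axis=1)-.018,[.57,-.323,.157],loss='soft_l1',f_scale=.001); print('knob',m.sum(),f.x*1000,np.std(f.fun)*1000)
"
```

```text
t: 5.5
tool_pos: [0.5731, -0.3279, 0.1386]
orientation: [-3.136, -0.086, 0.008]
force: [-0.9, 0.9, 1.1]
opening: 0.0349
t 5.5 pos [ 573.1 -327.9  138.6] op 34.9 F [-0.9  0.9  1.1] yaw 3.15 tilt [-0.0053  0.0043] shift [-2.9 -3.1 -1.4]
  twist [-0.005  0.005 -0.004]
knob 7092 [ 570.87290055 -328.40871638  158.89915533] 5.581143278452163
```

View pics/wrist3.png

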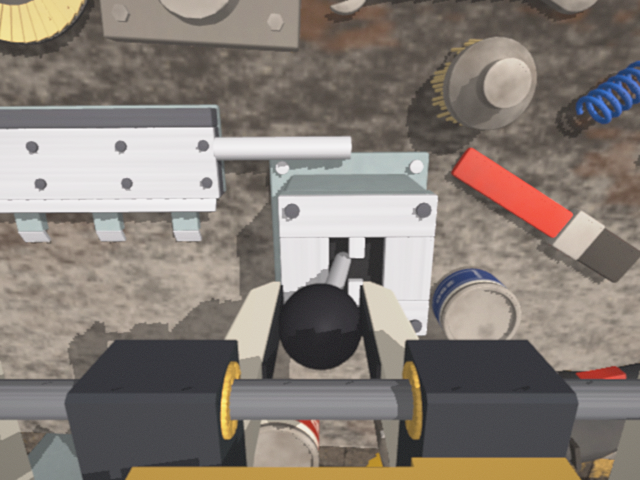

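```bash
python3 - <<'E'
from h import *
z=np.load('pics/wrist3.npz'); W=z['W']; im=z['im']; c=lambda v,u:np.round(W[v,u]*1000,1).tolist()
m=np.zeros((480,640),bool); m[180:345,265:445]=1; m&=(W[...,2]>.085)&(W[...,2]<.093)
L=W[...,:2]@SX*1000; Y=W[...,:2]@SY*1000
for u in (300,340,380,420): 
    v=np.nonzero(m[:,u])[0]; print('col',u,'L range',L[v,u].min().round(1),L[v,u].max().round(1))
for v in (210,225): 
    u=np.nonzero(m[v])[0]; print('row',v,'Y range',Y[v,u].min().round(1),Y[v,u].max().round(1))
# tab edges in the opening: columns ~352-358
print([(v,int(im[v,356].mean()),round(float(L[v,356]),1),round(float(W[v,356,2]*1000))) for v in range(236,300,3)])
print([(v,u0,round(float(L[v,u0]),1),round(float(Y[v,u0]),1),round(float(W[v,u0,2]*1000))) for v in (258,264,270,276) for u0 in (335,341,347)])
print('TCP L', np.array(robot.read_state()['tool_pos'])[:2]@SX*1000)
E
```

```text
col 300 L range 534.8 591.0
col 340 L range 553.2 590.9
col 380 L range 568.0 591.0
col 420 L range 501.6 591.3
row 210 Y range -426.5 -337.7
row 225 Y range -427.0 -337.9
[(236, 215, 567.4, 89), (239, 237, 565.7, 89), (242, 235, 564.1, 90), (245, 235, 562.1, 90), (248, 235, 560.5, 90), (251, 235, 558.7, 91), (254, 235, 556.6, 90), (257, 227, 554.4, 89), (260, 63, 546.9, 75), (263, 62, 545.4, 76), (266, 61, 543.2, 76), (269, 63, 540.4, 74), (272, 63, 538.6, 75), (275, 62, 536.6, 75), (278, 117, 534.4, 75), (281, 211, 538.3, 88), (284, 236, 536.4, 88), (287, 236, 535.1, 89), (290, 235, 533.3, 90), (293, 236, 531.3, 90), (296, 236, 529.1, 90), (299, 238, 527.1, 89)]
[(258, 335, 551.4, -370.4, 83), (258, 341, 553.1, -373.8, 88), (258, 347, 551.0, -377.7, 82), (264, 335, 553.3, -369.9, 97), (264, 341, 553.0, -373.4, 97), (264, 347, 550.3, -377.3, 90), (270, 335, 553.5, -369.7, 107), (270, 341, 552.4, -373.1, 104), (270, 347, 548.8, -377.0, 95), (276, 335, 554.1, -369.4, 116), (276, 341, 552.1, -372.8, 111), (276, 347, 536.0, -378.4, 75)]
TCP L 552.6112034842608
```

```bash
python3 -m pendant '[{"translation":[-3,0,0],"twist":[0,0,0],"grip":-0.5},{"translation":[-3,0,0],"twist":[0,0,0],"grip":-0.5},{"translation":[0,0,0],"twist":[0,0,0],"grip":-0.5},{"translation":[0,0,0],"twist":[0,0,0],"grip":-0.5},{"translation":[0,0,0],"twist":[0,0,0],"grip":-0.5},{"translation":[0,0,0],"twist":[0,0,0],"grip":-0.5},{"translation":[0,0,0],"twist":[0,0,0],"grip":-0.5},{"translation":[0,0,0],"twist":[0,0,0],"grip":-0.5},{"translation":[0,0,0],"twist":[0,0,0],"grip":-0.5},{"translation":[0,0,0],"twist":[0,0,0],"grip":-0.5}]' 10; python3 -c "
from h import *
to(568,-325,140); print(np.array(robot.read_state()['tool_pos'])[:2]@SX*1000)
i,im,d=cam('wrist'); W=world(i,d); L=W[...,:2]@SX*1000
m=np.zeros((480,640),bool); m[180:365,265:445]=1; m&=(W[...,2]>.085)&(W[...,2]<.093)
v=np.nonzero(m[:,420])[0]; print('gate L',L[v,420].min(),L[v,420].max())
m=np.zeros((480,640),bool); m[230:370,285:355]=1
m&=(im.max(2)<80)&(W[...,2]>.14)&(W[...,2]<.2); p=W[m]
from scipy.optimize import least_squares
f=least_squares(lambda c:np.linalg.norm(p-c,axis=1)-.018,[.57,-.323,.157],loss='soft_l1',f_scale=.0005); print('knob',m.sum(),f.x*1000,np.median(abs(f.fun))*1000,f.x[:2]@SX*1000)
"
```

```text
t: 6.55
tool_pos: [0.567, -0.3282, 0.1387]
orientation: [-3.136, -0.086, 0.005]
force: [0.3, 1.2, 1.4]
opening: 0.0354
t 6.5 pos [ 567.  -328.2  138.7] op 35.4 F [0.3 1.2 1.4] yaw 3.15 tilt [-0.0036  0.0042] shift [ 1.2 -3.2 -1.3]
  twist [-0.004  0.003 -0.004]
546.5507270200126
gate L 501.9748079450964 591.1589987283908
knob 5188 [ 565.60517826 -328.65268652  158.6458771 ] 0.291269414069914 545.1184168160183
```

```bash
python3 -m pendant '[{"translation":[0,0,0],"twist":[0,0,0],"grip":0.4},{"translation":[0,0,0],"twist":[0,0,0],"grip":0.4},{"translation":[0,0,0],"twist":[0,0,0],"grip":0.4},{"translation":[0,0,0],"twist":[0,0,0],"grip":0.4},{"translation":[0,0,0],"twist":[0,0,0],"grip":0.4},{"translation":[0,0,-30],"twist":[0,0,0],"grip":0.4},{"translation":[0,0,-45],"twist":[0,0,0],"grip":0.4},{"translation":[0,0,-45],"twist":[0,0,0],"grip":0.4},{"translation":[0,-20,0],"twist":[0,0,0],"grip":0.4},{"translation":[-6,-45,0],"twist":[0,0,0],"grip":0.4}]'  10;  python3 -m pendant '[{"translation":[-6,-46,0],"twist":[0,0,0],"grip":0.4},{"translation":[-6,-46,0],"twist":[0,0,0],"grip":0.4},{"translation":[-6,-46,0],"twist":[0,0,0],"grip":0.4},{"translation":[-6,-46,0],"twist":[0,0,0],"grip":0.4},{"translation":[-6,-46,0],"twist":[0,0,0],"grip":0.4},{"translation":[-6,-46,0],"twist":[0,0,0],"grip":0.4},{"translation":[-6,-46,0],"twist":[0,0,0],"grip":0.4},{"translation":[-6,-46,0],"twist":[0,0,0],"grip":0.4},{"translation":[-6,-46,0],"twist":[0,0,0],"grip":0.4},{"translation":[0,0,0],"twist":[0,0,0],"grip":0.4}]'; python3 - <<'E'
from h import *
to(480,150,250)
i,im,d=cam('wrist'); save('wrist4',im); np.savez('pics/wrist4',im=im,W=world(i,d))
i,im,d=cam('side'); save('side4',im)
plates('wrist')
E
```

```text
t: 7.6
tool_pos: [0.5558, -0.2674, 0.2605]
orientation: [-3.136, -0.077, 0.013]
force: [0.1, 0.0, -1.1]
opening: 0.065
t: 8.6
tool_pos: [0.4773, 0.1613, 0.2659]
orientation: [-3.136, -0.077, -0.001]
force: [-0.5, -1.5, -1.3]
opening: 0.0649
t 8.6 pos [477.3 161.3 265.9] op 64.9 F [-0.5 -1.5 -1.3] yaw 2.8 tilt [0.0006 0.0048] shift [ 2.2 11.5 15.8]
  twist [-0.005 -0.001 -0.01 ]
wrist px [341.  57.] ctr mm 612.8 143.5 ang 4.4 size 104.2 35.9 z 10.6
wrist px [251.  71.] ctr mm 594.9 232.8 ang 14.9 size 109.9 36.2 z 10.5
wrist px [332. 206.] ctr mm 459.7 143.9 ang 2.5 size 110.4 35.8 z 10.4
wrist px [390. 461.] ctr mm 105.2 41.2 ang -87.4 size 135.2 15.5 z 11.4
```

View pics/wrist4.png

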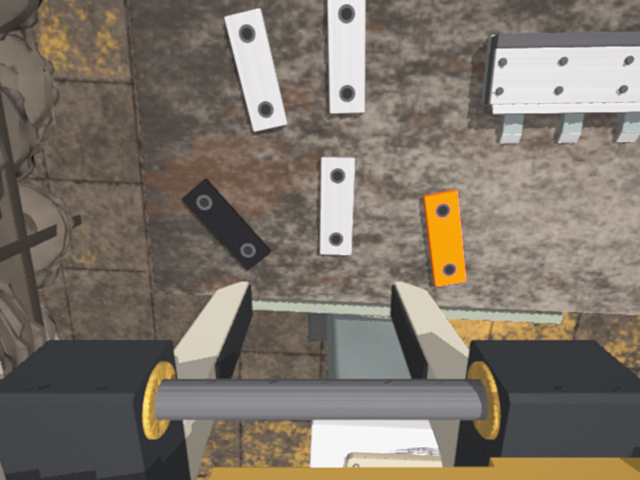

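```bash
python3 -m pendant '[{"translation":[-27,8,30],"twist":[-0.005,0,0.005],"grip":0.4},{"translation":[-26,8,30],"twist":[0,0,0],"grip":0.4},{"translation":[0,0,45],"twist":[0,0,0],"grip":0.4},{"translation":[0,0,45],"twist":[0,0,0],"grip":0.4},{"translation":[0,0,40],"twist":[0,0,0],"grip":0.4},{"translation":[0,0,30],"twist":[0,0,0],"grip":0.4},{"translation":[0,0,15],"twist":[0,0,0],"grip":0.4},{"translation":[0,0,0],"twist":[0,0,0],"grip":0.4},{"translation":[0,0,0],"twist":[0,0,0],"grip":0.4},{"translation":[0,0,0],"twist":[0,0,0],"grip":0.4}]' 10; python3 - <<'E'
from h import *
to(424.7,142.4,4,2.5)
z=np.load('pics/wrist4.npz'); W=z['W']; im=z['im']; hsv=cv2.cvtColor(im,cv2.COLOR_RGB2HSV)
m=np.zeros((480,640),bool); m[112:150,485:640]=1; m&=(W[...,2]>.0055)&(W[...,2]<.012)&(im.min(2)>140)
k,l,s,c=cv2.connectedComponentsWithStats(m.astype(np.uint8))
for j in range(1,k):
    if s[j,4]>60: p=W[l==j][:,:2]*1000; a=p@SX; b=p@SY; print(np.round(c[j]),s[j,4],'L',np.percentile(a,[1,99]).round(1),'Y',np.percentile(b,[1,99]).round(1))
m=np.zeros((480,640),bool); m[30:120,485:640]=1; m&=(W[...,2]>.02)&(W[...,2]<.034)&(im.min(2)>150)
p=W[m][:,:2]*1000; print('cover L',np.percentile(p@SX,[.5,1,99,99.5]),'Ymax',np.percentile(p@SY,99.5))
# orientation of front edge: 
e=[]
for u in range(500,638,4):
    v=np.nonzero(m[:,u])[0]
    if len(v): e.append(W[v.max(),u,:2]*1000)
e=np.array(e); print('edge slope deg',np.degrees(np.polyfit(e[:,1],e[:,0],1)[0]),np.mean(e@SX))
E
```

```text
t: 9.75
tool_pos: [0.432, 0.1206, 0.026]
orientation: [3.135, 0.024, 0.014]
force: [0.7, 0.1, 0.1]
opening: 0.0648
t 9.8 pos [432.  120.6  26. ] op 64.8 F [0.7 0.1 0.1] yaw 0.88 tilt [ 0.0088 -0.006 ] shift [ -7.1 -22.1  21.8]
  twist [ 0.006 -0.009 -0.028]
[511. 132.] 296 L [538.8 556.3] Y [-76.4 -57.6]
[571. 131.] 306 L [538.4 556.7] Y [-138.4 -119.4]
[630. 130.] 291 L [538.8 556.2] Y [-200.3 -181.3]
cover L [566.88252684 567.25103081 625.36460706 625.70505015] Ymax -34.160406891853604
edge slope deg -3.800399234851283 567.1163655223351
```

```bash
python3 -m pendant '[{"translation":[-7,-22,0],"twist":[0.006,-0.009,-0.028],"grip":0.4},{"translation":[0,0,0],"twist":[0,0,0],"grip":0.4},{"translation":[0,0,0],"twist":[0,0,0],"grip":0.4},{"translation":[0,0,0],"twist":[0,0,0],"grip":0.4},{"translation":[0,0,0],"twist":[0,0,0],"grip":0.4},{"translation":[0,0,0],"twist":[0,0,0],"grip":0.4},{"translation":[0,0,0],"twist":[0,0,0],"grip":0.4},{"translation":[0,0,0],"twist":[0,0,0],"grip":0.4},{"translation":[0,0,0],"twist":[0,0,0],"grip":0.4},{"translation":[0,0,0],"twist":[0,0,0],"grip":0.4}]' 40; python3 - <<'E'
from h import *
to(424.7,142.4,4,2.5)
i,im,d=cam('wrist'); save('wrist5',im)
plates('wrist')
E
```

```text
t: 10.75
tool_pos: [0.4305, 0.141, 0.0319]
orientation: [-3.14, -0.063, -0.017]
force: [0.8, -0.4, -0.1]
opening: 0.0651
t 10.8 pos [430.5 141.   31.9] op 65.1 F [ 0.8 -0.4 -0.1] yaw 2.31 tilt [0.0105 0.0007] shift [-6.  -1.6 27.9]
  twist [-0.    -0.011 -0.003]
wrist px [146.  21.] ctr mm 550.9 220.8 ang -76.2 size 36.5 19.7 z 10.4
wrist px [316. 215.] ctr mm 459.5 144.0 ang 2.1 size 110.1 36.1 z 10.5
```

View pics/wrist5.png

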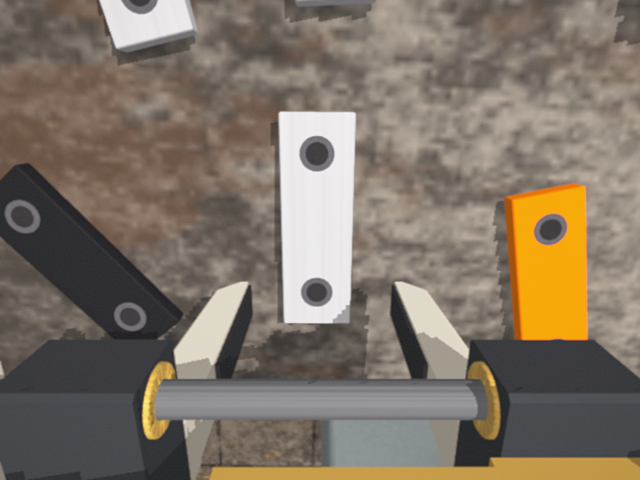

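```bash
python3 -m pendant '[{"translation":[-6,-2,14],"twist":[0,-0.011,-0.003],"grip":0.4},{"translation":[0,0,8],"twist":[0,0,0],"grip":0.4},{"translation":[0,0,4],"twist":[0,0,0],"grip":0.4},{"translation":[0,0,0],"twist":[0,0,0],"grip":0.0},{"translation":[0,0,0],"twist":[0,0,0],"grip":-0.4},{"translation":[0,0,0],"twist":[0,0,0],"grip":-0.4},{"translation":[0,0,0],"twist":[0,0,0],"grip":-0.4},{"translation":[0,0,0],"twist":[0,0,0],"grip":-0.4},{"translation":[0,0,0],"twist":[0,0,0],"grip":-0.4},{"translation":[0,0,0],"twist":[0,0,0],"grip":-0.4}]' 40; python3 - <<'E'
from h import *
to(424.7,142.4,3,2.5)
E
```

```text
t: 11.85
tool_pos: [0.4231, 0.1429, 0.0027]
orientation: [3.141, 0.069, -0.005]
force: [0.6, 0.3, -1.6]
opening: 0.0355
t 11.8 pos [423.1 142.9   2.7] op 35.5 F [ 0.6  0.3 -1.6] yaw 2.52 tilt [-0.0031 -0.0001] shift [ 1.6  0.6 -0.3]
  twist [0.    0.003 0.   ]
```

```bash
python3 -m pendant '[{"translation":[0,0,-20],"twist":[0,0,0],"grip":-0.4},{"translation":[0,0,-20],"twist":[0,0.003,-0.015],"grip":-0.4},{"translation":[0,40,0],"twist":[0,0,0],"grip":-0.4},{"translation":[0,40,0],"twist":[0,0,0],"grip":-0.4},{"translation":[0,40,0],"twist":[0,0,0],"grip":-0.4},{"translation":[0,40,0],"twist":[0,0,0],"grip":-0.4},{"translation":[0,40,0],"twist":[0,0,0],"grip":-0.4},{"translation":[0,40,0],"twist":[0,0,0],"grip":-0.4},{"translation":[0,40,0],"twist":[0,0,0],"grip":-0.4},{"translation":[0,20,0],"twist":[0,0,0],"grip":-0.4}]' 40;python3 -m pendant '[{"translation":[0,0,0],"twist":[0,0,0],"grip":-0.4},{"translation":[0,0,0],"twist":[0,0,0],"grip":-0.4},{"translation":[0,0,0],"twist":[0,0,0],"grip":-0.4},{"translation":[0,0,0],"twist":[0,0,0],"grip":-0.4},{"translation":[0,0,0],"twist":[0,0,0],"grip":-0.4},{"translation":[0,0,0],"twist":[0,0,0],"grip":-0.4},{"translation":[0,0,0],"twist":[0,0,0],"grip":-0.4},{"translation":[0,0,0],"twist":[0,0,0],"grip":-0.4},{"translation":[0,0,0],"twist":[0,0,0],"grip":-0.4},{"translation":[0,0,0],"twist":[0,0,0],"grip":-0.4}]' 40; cat >> h.py <<'E'
def slots():
    "tongues and held plate seen by the wrist camera, in slot axes L,Y; plus TCP"
    i,im,d=cam('wrist'); W=world(i,d); L=W[...,:2]@SX*1000; Y=W[...,:2]@SY*1000; z=W[...,2]*1000; b=im.min(2)>140
    m=b&(z>5.5)&(z<12)&(L>530)&(L<566)&(Y>-290)&(Y<-30)
    k,l,s,c=cv2.connectedComponentsWithStats(m.astype(np.uint8))
    for j in range(1,k):
        if s[j,4]>60: a=l==j; print('tongue',np.round(c[j]),s[j,4],'L',np.percentile(L[a],[1,99]).round(1),'Y',np.percentile(Y[a],[1,99]).round(1),'mid',np.percentile(Y[a],[1,99]).mean().round(1))
    m=b&(z>22)&(z<34)&(L>560)&(L<632)&(Y>-330)&(Y<-10)
    if m.sum()>50: print('cover L',np.percentile(L[m],[.5,99.5]).round(1),'z',np.median(z[m]).round(1))
    t=np.array(robot.read_state()['tool_pos'])*1000; print('TCP L,Y,z',np.round([t[:2]@SX,t[:2]@SY,t[2]],1))
    return im,W,L,Y,z
E
python3 - <<'E'
from h import *
to(436.6,-165.2,12.5)
im,W,L,Y,z=slots(); save('wrist6',im)
b=(im.min(2)>140); t=np.array(robot.read_state()['tool_pos'])*1000; a=t[:2]@SX; y=t[:2]@SY
m=b&(abs(z-t[2]-7)<7)&(L>a-5)&(L<a+110)&(abs(Y-y)<40); (cx,cy),(w,h),g=cv2.minAreaRect(np.c_[L[m],Y[m]].astype(np.float32)); print('held',m.sum(),cx,cy,w,h,g,'z',np.percentile(z[m],[5,50,95]),'Lmax',np.percentile(L[m],99.5))
E
```

```text
t: 12.85
tool_pos: [0.4387, -0.1645, 0.0423]
orientation: [3.14, 0.107, -0.006]
force: [0.1, 0.5, -3.9]
opening: 0.0352
t: 13.85
tool_pos: [0.4374, -0.1621, 0.041]
orientation: [-3.138, -0.108, 0.01]
force: [0.1, -0.8, -3.2]
opening: 0.0355
t 13.8 pos [ 437.4 -162.1   41. ] op 35.5 F [ 0.1 -0.8 -3.2] yaw 3.95 tilt [-0.0067  0.0017] shift [-0.9  3.1 28.5]
  twist [-0.002  0.007  0.01 ]
tongue [60. 26.] 1775 L [538.  555.4] Y [-77.6 -57.9] mid -67.7
tongue [195.  26.] 1824 L [538.1 556. ] Y [-139.3 -120. ] mid -129.6
tongue [330.  27.] 1759 L [538.7 556.1] Y [-201.  -182.2] mid -191.6
tongue [466.  28.] 1745 L [538.9 556.4] Y [-262.9 -243.8] mid -253.3
TCP L,Y,z [ 427.  -187.8   41. ]
held 17536 470.3746337890625 -188.57818603515625 63.468299865722656 96.66162109375 89.9952621459961 z [46.36170022 47.86391467 49.355941  ] Lmax 518.321020263786
```

View pics/wrist6.png

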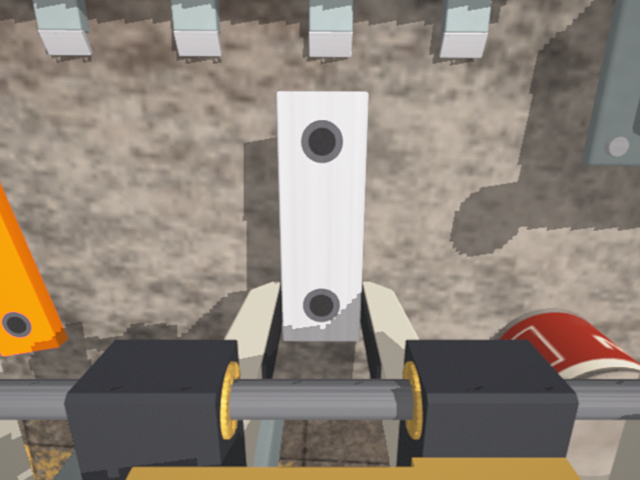

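```bash
cat >> h.py <<'E'
def held(im,W,L,Y,z):
    t=np.array(robot.read_state()['tool_pos'])*1000; a=t[:2]@SX; y=t[:2]@SY
    m=(im.min(2)>140)&(abs(z-t[2]-7)<6)&(L>a+20)&(L<a+95)&(abs(Y-y)<30)
    bins=np.arange(a+20,a+70,5); mid=[];w=[]
    for q in bins:
        s=m&(L>=q)&(L<q+5)
        if s.sum()>20: lo,hi=np.percentile(Y[s],[1,99]); mid.append((q+2.5,(lo+hi)/2)); w.append(hi-lo)
    mid=np.array(mid); p=np.polyfit(mid[:,0],mid[:,1],1)
    print('held: front L',np.percentile(L[m],99.7).round(1),'Y at front',np.polyval(p,a+70).round(1),'Y at TCP',np.polyval(p,a).round(1),'angle deg rel slot',np.degrees(p[0]).round(2),'width',np.mean(w).round(1),'z top',np.percentile(z[m],[5,50,95]).round(1))
E
python3 -m pendant '[{"translation":[-1,3,10],"twist":[-0.002,0.007,0.01],"grip":-0.4},{"translation":[0,0,10],"twist":[0,0,0],"grip":-0.4},{"translation":[0,0,7],"twist":[0,0,0],"grip":-0.4},{"translation":[0,0,0],"twist":[0,0,0],"grip":-0.4},{"translation":[0,0,0],"twist":[0,0,0],"grip":-0.4},{"translation":[0,0,0],"twist":[0,0,0],"grip":-0.4},{"translation":[0,0,0],"twist":[0,0,0],"grip":-0.4},{"translation":[0,0,0],"twist":[0,0,0],"grip":-0.4},{"translation":[0,0,0],"twist":[0,0,0],"grip":-0.4},{"translation":[0,0,0],"twist":[0,0,0],"grip":-0.4}]' 40
python3 - <<'E'
from h import *
to(436.6,-165.2,12.5)
held(*slots())
E
```

```text
t: 14.9
tool_pos: [0.4363, -0.1657, 0.0114]
orientation: [-3.14, -0.09, -0.001]
force: [-0.1, -0.1, -3.9]
opening: 0.0352
t 14.9 pos [ 436.3 -165.7   11.4] op 35.2 F [-0.1 -0.1 -3.9] yaw 3.29 tilt [0.0007 0.0002] shift [ 0.3 -0.5 -1.1]
  twist [-0.    -0.001 -0.002]
tongue [14. 18.] 970 L [538.4 550.6] Y [-78.  -65.6] mid -71.8
tongue [160.  17.] 1779 L [538.2 550.6] Y [-139.4 -120. ] mid -129.7
tongue [319.  16.] 1664 L [538.8 550.5] Y [-201.1 -181.9] mid -191.5
tongue [479.  16.] 1648 L [538.8 550.4] Y [-263.  -243.8] mid -253.4
TCP L,Y,z [ 425.7 -191.3   11.4]
held: front L 517.0 Y at front -192.3 Y at TCP -191.8 angle deg rel slot -0.35 width 35.0 z top [17.2 18.4 19.6]
```

```bash
python3 -m pendant '[{"translation":[10,0,-0.8],"twist":[0,0,0],"grip":-0.4},{"translation":[15,0,0],"twist":[0,0,0],"grip":-0.4},{"translation":[15,0,0],"twist":[0,0,0],"grip":-0.4},{"translation":[0,0,0],"twist":[0,0,0],"grip":-0.4},{"translation":[0,0,0],"twist":[0,0,0],"grip":-0.4},{"translation":[0,0,0],"twist":[0,0,0],"grip":-0.4},{"translation":[0,0,0],"twist":[0,0,0],"grip":-0.4},{"translation":[0,0,0],"twist":[0,0,0],"grip":-0.4},{"translation":[0,0,0],"twist":[0,0,0],"grip":-0.4},{"translation":[0,0,0],"twist":[0,0,0],"grip":-0.4}]' 50
python3 - <<'E'
from h import *
s=535*SX-191.5*SY
to(*s,12.2)
r=slots(); held(*r); save('wrist7',r[0])
E
```

```text
t: 15.95
tool_pos: [0.4782, -0.1632, 0.0124]
orientation: [-3.14, -0.089, -0.001]
force: [1.0, -0.5, -4.0]
opening: 0.0352
t 15.9 pos [ 478.2 -163.2   12.4] op 35.2 F [ 1.  -0.5 -4. ] yaw 3.24 tilt [0.0009 0.0001] shift [67.3  0.   0.3]
  twist [-0.    -0.001 -0.003]
tongue [172. 122.] 1903 L [538.4 556. ] Y [-139.4 -120.2] mid -129.8
tongue [467. 120.] 1844 L [539.4 556.2] Y [-262.9 -244. ] mid -253.5
tongue [ 26. 124.] 1836 L [538.5 554.9] Y [-77.6 -58. ] mid -67.8
cover L [566.7 588.5] z 26.1
TCP L,Y,z [ 467.6 -191.3   12.4]
held: front L 559.0 Y at front -192.4 Y at TCP -191.9 angle deg rel slot -0.39 width 34.9 z top [18.2 19.5 20.6]
```

View pics/wrist7.png

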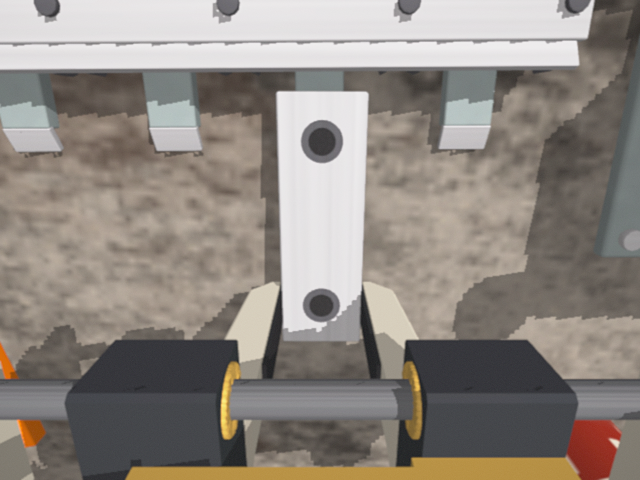

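```bash
python3 -m pendant '[{"translation":[6,0,0],"twist":[0,0,0],"grip":-0.4},{"translation":[6,0,0],"twist":[0,0,0],"grip":-0.4},{"translation":[7,0,0],"twist":[0,0,0],"grip":-0.4},{"translation":[7,0,0],"twist":[0,0,0],"grip":-0.4},{"translation":[7,0,0],"twist":[0,0,0],"grip":-0.4},{"translation":[7,0,0],"twist":[0,0,0],"grip":-0.4},{"translation":[7,0,0],"twist":[0,0,0],"grip":-0.4},{"translation":[0,0,0],"twist":[0,0,0],"grip":-0.4},{"translation":[0,0,0],"twist":[0,0,0],"grip":-0.4},{"translation":[0,0,0],"twist":[0,0,0],"grip":-0.4}]' 50
python3 - <<'E'
from h import *
s=535*SX-191.5*SY
to(*s,12.2)
E
```

```text
t: 17.0
tool_pos: [0.5302, -0.1602, 0.0122]
orientation: [-3.14, -0.089, -0.002]
force: [-0.2, -0.3, -3.4]
opening: 0.0352
t 17.0 pos [ 530.2 -160.2   12.2] op 35.2 F [-0.2 -0.3 -3.4] yaw 3.26 tilt [0.0011 0.0002] shift [15.3  0.1  0. ]
  twist [-0.    -0.001 -0.002]
```

Smooth entry. Push the rest in small steps to the end stop.

```bash
python3 -m pendant '[{"translation":[5,0,0],"twist":[0,0,0],"grip":-0.4},{"translation":[4,0,0],"twist":[0,0,0],"grip":-0.4},{"translation":[2,0,0],"twist":[0,0,0],"grip":-0.4},{"translation":[2,0,0],"twist":[0,0,0],"grip":-0.4},{"translation":[2,0,0],"twist":[0,0,0],"grip":-0.4},{"translation":[2,0,0],"twist":[0,0,0],"grip":-0.4},{"translation":[2,0,0],"twist":[0,0,0],"grip":-0.4},{"translation":[2,0,0],"twist":[0,0,0],"grip":-0.4},{"translation":[2,0,0],"twist":[0,0,0],"grip":-0.4},{"translation":[2,0,0],"twist":[0,0,0],"grip":-0.4}]' 50
python3 - <<'E'
from h import *
s=535*SX-191.5*SY
to(*s,12.2)
r=slots(); save('wrist8',r[0])
im,W,L,Y,z=r; m=(im.min(2)>140)&(z>14)&(z<23)&(L<566)&(abs(Y+191.5)<25); print('plate L range',np.percentile(L[m],[.3,99.7]),np.percentile(z[m],[5,50,95]))
E
```

```text
t: 18.0
tool_pos: [0.5443, -0.1594, 0.0105]
orientation: [-3.138, -0.088, 0.039]
force: [-12.0, -0.7, 6.9]
opening: 0.0352
t 18.0 pos [ 544.3 -159.4   10.5] op 35.2 F [-12.   -0.7   6.9] yaw 3.23 tilt [-0.0251  0.0017] shift [ 1.1  0.1 -1.7]
  twist [-0.003  0.025 -0.003]
tongue [187. 269.] 1227 L [538.8 555.8] Y [-139.4 -120.3] mid -129.9
tongue [453. 268.] 1205 L [539.1 556. ] Y [-262.9 -244.2] mid -253.6
tongue [ 55. 270.] 1192 L [538.7 555. ] Y [-77.5 -58.1] mid -67.8
cover L [567.  625.3] z 26.0
TCP L,Y,z [ 533.8 -191.3   10.5]
plate L range [524.06243074 562.24066713] [17.32033061 18.43129641 19.54314478]
```

View pics/wrist8.png

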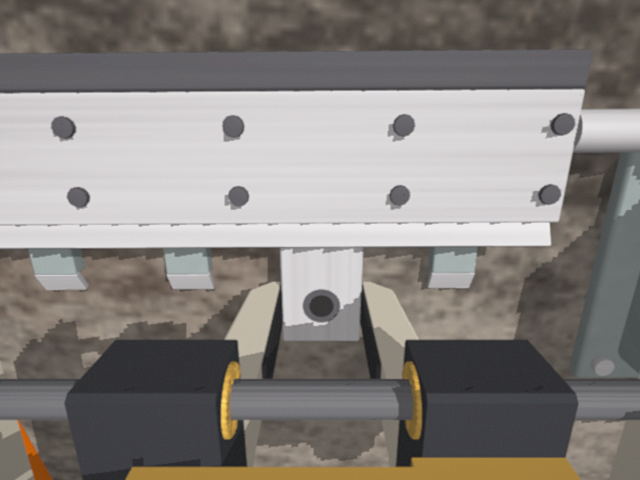

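```bash
python3 -m pendant '[{"translation":[-1,0,-1],"twist":[-0.003,0.025,-0.003],"grip":0.0},{"translation":[0,0,0],"twist":[0,0,0],"grip":0.0},{"translation":[0,0,0],"twist":[0,0,0],"grip":0.0},{"translation":[0,0,0],"twist":[0,0,0],"grip":0.0},{"translation":[-15,0,0],"twist":[0,0,0],"grip":0.0},{"translation":[-20,0,0],"twist":[0,0,0],"grip":0.0},{"translation":[-20,0,0],"twist":[0,0,0],"grip":0.0},{"translation":[0,0,0],"twist":[0,0,0],"grip":-1},{"translation":[0,0,0],"twist":[0,0,0],"grip":-1},{"translation":[0,0,0],"twist":[0,0,0],"grip":-1}]' 30;python3 -m pendant '[{"translation":[0,0,0],"twist":[0,0,0],"grip":-1},{"translation":[0,0,0],"twist":[0,0,0],"grip":-1},{"translation":[0,0,0],"twist":[0,0,0],"grip":-1},{"translation":[0,0,0],"twist":[0,0,0],"grip":-1},{"translation":[0,0,0],"twist":[0,0,0],"grip":-1},{"translation":[0,0,0],"twist":[0,0,0],"grip":-1},{"translation":[0,0,0],"twist":[0,0,0],"grip":-1},{"translation":[0,0,0],"twist":[0,0,0],"grip":-1},{"translation":[0,0,0],"twist":[0,0,0],"grip":-1},{"translation":[0,0,0],"twist":[0,0,0],"grip":-1}]' 30
cat >> h.py <<'E'
def homed(y,r=None):
    im,W,L,Y,z=r or slots(); m=(im.min(2)>140)&(z>13)&(z<23)&(L<566)&(L>480)&(abs(Y-y)<16)
    if m.sum()<50: print('no plate at',y); return
    m2=m&(L>540); print('slot Y',y,'plate rear L',np.percentile(L[m],.5).round(1),'sticks out of cover edge 567:',(567-np.percentile(L[m],.5)).round(1),'z',np.percentile(z[m],[5,50,95]).round(1))
E
python3 - <<'E'
from h import *
s=517*SX-191.5*SY
to(*s,12.2)
r=slots(); homed(-191.5,r); save('wrist9',r[0])
E
```

```text
t: 19.05
tool_pos: [0.493, -0.1642, 0.0154]
orientation: [3.137, 0.093, 0.016]
force: [-0.3, 0.3, 0.0]
opening: 0.0269
t: 20.05
tool_pos: [0.4954, -0.1642, 0.0157]
orientation: [3.136, 0.095, 0.019]
force: [-0.0, -0.3, 0.1]
opening: 0.0004
t 20.1 pos [ 495.4 -164.2   15.7] op 0.4 F [-0.  -0.3  0.1] yaw 3.46 tilt [ 0.0119 -0.0035] shift [32.2 -1.8  3.9]
  twist [ 0.004 -0.012  0.001]
tongue [176. 162.] 1655 L [538.7 556.1] Y [-139.3 -120.2] mid -129.7
tongue [455. 161.] 1575 L [539.3 556.3] Y [-262.9 -243.8] mid -253.4
tongue [ 36. 162.] 1603 L [538.6 555.2] Y [-77.7 -58. ] mid -67.8
cover L [566.9 606.5] z 26.0
TCP L,Y,z [ 484.7 -193.3   15.7]
slot Y -191.5 plate rear L 493.3 sticks out of cover edge 567: 73.7 z [17.4 18.5 19.6]
```

```bash
python3 - <<'E'
from h import *
im,W,L,Y,z=slots()
m=(abs(Y+191.5)<3)&(L>470)&(L<566)
for q in range(480,566,4):
    s=m&(L>=q)&(L<q+4); print(q,s.sum(),(np.median(z[s]).round(1),int(im[s].mean())) if s.sum() else '')
E
```

```text
tongue [176. 162.] 1657 L [538.3 556.1] Y [-139.4 -120.1] mid -129.7
tongue [455. 160.] 1560 L [539.7 556.3] Y [-262.9 -243.9] mid -253.4
tongue [ 36. 162.] 1611 L [538.6 555.2] Y [-77.7 -58. ] mid -67.9
cover L [566.9 606.6] z 26.0
TCP L,Y,z [ 484.7 -193.3   15.7]
480 37 (np.float64(16.7), 79)
484 71 (np.float64(1.0), 118)
488 427 (np.float64(57.3), 84)
492 765 (np.float64(43.5), 166)
496 101 (np.float64(0.6), 143)
500 194 (np.float64(119.4), 109)
504 890 (np.float64(125.8), 110)
508 565 (np.float64(123.7), 94)
512 703 (np.float64(121.6), 97)
516 1464 (np.float64(117.4), 83)
520 131 (np.float64(18.5), 221)
524 123 (np.float64(18.6), 171)
528 125 (np.float64(18.7), 74)
532 127 (np.float64(18.8), 60)
536 136 (np.float64(18.8), 68)
540 131 (np.float64(18.5), 156)
544 142 (np.float64(18.5), 228)
548 143 (np.float64(18.5), 228)
552 144 (np.float64(18.6), 229)
556 148 (np.float64(18.5), 229)
560 162 (np.float64(18.5), 183)
564 73 (np.float64(18.6), 148)
```

```bash
sed -i 's/im,W,L,Y,z=r or slots(); m=(im.min(2)>140)&(z>13)&(z<23)&(L<566)&(L>480)&(abs(Y-y)<16)/im,W,L,Y,z=r or slots(); m=(im.min(2)>140)\&(z>16)\&(z<21)\&(L<566)\&(L>500)\&(abs(Y-y)<16)/' h.py
python3 -m pendant '[{"translation":[4,-2,4],"twist":[0.004,-0.012,0],"grip":-1},{"translation":[7,0,0],"twist":[0,0,0],"grip":-1},{"translation":[5,0,0],"twist":[0,0,0],"grip":-1},{"translation":[2,0,0],"twist":[0,0,0],"grip":-1},{"translation":[2,0,0],"twist":[0,0,0],"grip":-1},{"translation":[2,0,0],"twist":[0,0,0],"grip":-1},{"translation":[2,0,0],"twist":[0,0,0],"grip":-1},{"translation":[2,0,0],"twist":[0,0,0],"grip":-1},{"translation":[2,0,0],"twist":[0,0,0],"grip":-1},{"translation":[2,0,0],"twist":[0,0,0],"grip":-1}]' 30;  python3 -c "
from h import *
s=510*SX-191.5*SY
to(*s,12.2)"
```

```text
t: 21.15
tool_pos: [0.517, -0.1608, 0.0098]
orientation: [-3.138, -0.096, 0.039]
force: [-10.2, -1.7, 8.7]
opening: -0.0003
t 21.1 pos [ 517.  -160.8    9.8] op -0.3 F [-10.2  -1.7   8.7] yaw 3.5 tilt [-0.025   0.0007] shift [ 3.4  0.3 -2.5]
  twist [-0.002  0.025  0.002]
```

```bash
python3 -m pendant '[{"translation":[4,0,-2],"twist":[-0.002,0.025,0],"grip":-1},{"translation":[4,0,0],"twist":[0,0,0],"grip":-1},{"translation":[4,0,0],"twist":[0,0,0],"grip":-1},{"translation":[4,0,0],"twist":[0,0,0],"grip":-1},{"translation":[0,0,0],"twist":[0,0,0],"grip":-1},{"translation":[0,0,0],"twist":[0,0,0],"grip":-1},{"translation":[0,0,0],"twist":[0,0,0],"grip":-1},{"translation":[0,0,0],"twist":[0,0,0],"grip":-1},{"translation":[0,0,0],"twist":[0,0,0],"grip":-1},{"translation":[0,0,0],"twist":[0,0,0],"grip":-1}]' 30;  python3 -c "
from h import *
s=510*SX-191.5*SY
to(*s,12.2)"
```

```text
t: 22.15
tool_pos: [0.5167, -0.16, 0.0075]
orientation: [-3.136, -0.096, 0.054]
force: [-1.7, 0.6, 0.2]
opening: 0.0004
t 22.1 pos [ 516.7 -160.     7.5] op 0.4 F [-1.7  0.6  0.2] yaw 3.5 tilt [-0.0345  0.0031] shift [ 3.5  1.1 -4.8]
  twist [-0.005  0.034  0.002]
```

```bash
python3 -m pendant '[{"translation":[-20,0,-3],"twist":[-0.005,0.034,0],"grip":-1},{"translation":[0,0,-40],"twist":[0,0,0],"grip":0.4},{"translation":[0,0,-45],"twist":[0,0,0],"grip":0.4},{"translation":[0,0,-45],"twist":[0,0,0],"grip":0.4},{"translation":[0,-40,-30],"twist":[0,0,0],"grip":0.4},{"translation":[3,-45,-10],"twist":[0,0,0],"grip":0.4},{"translation":[3,-45,-10],"twist":[0,0,0],"grip":0.4},{"translation":[3,-45,0],"twist":[0,0,0],"grip":0.4},{"translation":[3,-45,0],"twist":[0,0,0],"grip":0.4},{"translation":[3,-45,0],"twist":[0,0,0],"grip":0.4}]';python3 -m pendant '[{"translation":[3,-45,0],"twist":[0,0,0],"grip":0.4},{"translation":[3,-10,0],"twist":[0,0,0],"grip":0.4},{"translation":[0,0,0],"twist":[0,0,0],"grip":0.4},{"translation":[0,0,0],"twist":[0,0,0],"grip":0.4},{"translation":[0,0,0],"twist":[0,0,0],"grip":0.4},{"translation":[0,0,0],"twist":[0,0,0],"grip":0.4},{"translation":[0,0,0],"twist":[0,0,0],"grip":0.4},{"translation":[0,0,0],"twist":[0,0,0],"grip":0.4},{"translation":[0,0,0],"twist":[0,0,0],"grip":0.4},{"translation":[0,0,0],"twist":[0,0,0],"grip":0.4}]'; python3 - <<'E'
from h import *
to(540,140,100,4.4)
plates('wrist')
im,W,L,Y,z=r=slots(); save('wrist10',im); np.savez('pics/wrist10',im=im,W=W); homed(-191.5,r)
i,im,d=cam('side'); save('side10',im); plates('side')
E
```

```text
t: 23.15
tool_pos: [0.4926, 0.1099, 0.1971]
orientation: [-3.134, -0.08, 0.002]
force: [0.9, 0.7, 0.6]
opening: 0.0643
t: 24.15
tool_pos: [0.4957, 0.1669, 0.1979]
orientation: [-3.134, -0.08, 0.0]
force: [0.5, 0.5, -0.5]
opening: 0.0649
t 24.1 pos [495.7 166.9 197.9] op 64.9 F [ 0.5  0.5 -0.5] yaw 2.94 tilt [-0.0002  0.0062] shift [42.8 29.8 97.8]
  twist [-0.006 -0.    -0.025]
wrist px [356.  67.] ctr mm 613.5 143.6 ang 4.4 size 105.9 36.0 z 10.5
wrist px [221.  87.] ctr mm 591.4 257.7 ang 14.9 size 110.3 36.2 z 10.5
wrist px [549. 156.] ctr mm 552.4 -34.4 ang 3.2 size 27.1 20.7 z 8.2
tongue [549. 157.] 391 L [538.8 556. ] Y [-76.5 -57.4] mid -67.0
tongue [619. 156.] 406 L [538.5 556.5] Y [-138.8 -119.6] mid -129.2
cover L [566.4 625.5] z 26.1
TCP L,Y,z [504.7 137.4 198. ]
no plate at -191.5
side px [35. 75.] ctr mm 2017.6 -424.2 ang 89.4 size 341.3 24.9 z 12.7
side px [408. 128.] ctr mm 593.2 -773.4 ang -53.7 size 77.1 67.4 z 17.5
side px [384. 136.] ctr mm 637.9 -691.5 ang 87.2 size 52.0 41.0 z 14.1
side px [304. 157.] ctr mm 789.8 -470.9 ang 87.3 size 152.8 25.0 z 7.8
side px [290. 185.] ctr mm 723.2 -361.0 ang 62.9 size 232.3 180.7 z 17.8
side px [257. 194.] ctr mm 789.5 -243.4 ang 3.6 size 46.2 44.4 z 19.2
side px [316. 246.] ctr mm 551.9 -163.9 ang 4.2 size 55.3 52.9 z 19.0
side px [124. 274.] ctr mm 863.4 115.1 ang 89.6 size 230.4 32.0 z 16.2
side px [207. 328.] ctr mm 614.1 144.5 ang 4.2 size 110.9 37.4 z 10.8
side px [504. 427.] ctr mm 24.8 1.5 ang 89.2 size 221.5 171.6 z 13.2
side px [173. 379.] ctr mm 589.6 258.7 ang 14.9 size 110.9 36.8 z 10.8
```

```bash
python3 -m pendant '[{"translation":[40,15,0],"twist":[-0.006,0,0],"grip":0.4},{"translation":[42,15,0],"twist":[0,0,-0.025],"grip":0.4},{"translation":[0,0,30],"twist":[0,0,0],"grip":0.4},{"translation":[0,0,40],"twist":[0,0,0],"grip":0.4},{"translation":[0,0,40],"twist":[0,0,0],"grip":0.4},{"translation":[0,0,30],"twist":[0,0,0],"grip":0.4},{"translation":[0,0,0],"twist":[0,0,0],"grip":0.4},{"translation":[0,0,0],"twist":[0,0,0],"grip":0.4},{"translation":[0,0,0],"twist":[0,0,0],"grip":0.4},{"translation":[0,0,0],"twist":[0,0,0],"grip":0.4}]' 40
python3 - <<'E'
from h import *
W=np.load('pics/side0.npz')['W']; m=(W[...,2]>.04)&(W[...,1]>.03)&(W[...,1]<.27)&(W[...,0]<.8)&(W[...,0]>.5); p=W[m]*1000; print('box front',np.percentile(p,[1,10,50],axis=0).round(), 'top z', np.percentile(p[p[:,0]<720][:,2],99))
to(579.2,141,3.5,4.4)
plates('wrist')
i=robot.camera_info('wrist'); print(np.round(i['cam_to_world'][:3,3],3))
E
```

```text
t: 25.35
tool_pos: [0.5851, 0.1423, 0.0576]
orientation: [-3.138, -0.127, -0.01]
force: [0.7, -0.6, -0.6]
opening: 0.0649
box front [[686.  33.  41.]
 [688.  61.  46.]
 [689. 162.  80.]] top z 118.87798763890079
t 25.4 pos [585.1 142.3  57.6] op 64.9 F [ 0.7 -0.6 -0.6] yaw 4.62 tilt [0.0062 0.0013] shift [-6.3  0.9 54.1]
  twist [-0.001 -0.006  0.004]
wrist px [322. 202.] ctr mm 615.3 143.4 ang 4.5 size 110.4 35.9 z 10.4
wrist px [121. 228.] ctr mm 591.1 257.5 ang 14.9 size 110.1 37.3 z 10.4
[0.668 0.148 0.225]
```

```bash
python3 -m pendant '[{"translation":[-6,1,15],"twist":[0,-0.006,0.003],"grip":0.4},{"translation":[0,0,20],"twist":[0,0,0],"grip":0.4},{"translation":[0,0,12],"twist":[0,0,0],"grip":0.4},{"translation":[0,0,0],"twist":[0,0,0],"grip":0.4},{"translation":[0,0,0],"twist":[0,0,0],"grip":0.4},{"translation":[0,0,0],"twist":[0,0,0],"grip":0.4},{"translation":[0,0,0],"twist":[0,0,0],"grip":0.4},{"translation":[0,0,0],"twist":[0,0,0],"grip":0.4},{"translation":[0,0,0],"twist":[0,0,0],"grip":0.4},{"translation":[0,0,0],"twist":[0,0,0],"grip":0.4}]' 40; python3 -c "
from h import *
to(579,140.8,3,4.4)"
```

```text
t: 26.4
tool_pos: [0.5832, 0.1415, 0.0145]
orientation: [-3.137, -0.121, -0.016]
force: [-0.6, 0.2, 0.4]
opening: 0.0652
t 26.4 pos [583.2 141.5  14.5] op 65.2 F [-0.6  0.2  0.4] yaw 4.42 tilt [0.0102 0.0024] shift [-4.4  0.3 11.5]
  twist [-0.002 -0.01   0.   ]
```

```bash
python3 -m pendant '[{"translation":[-4,0,6],"twist":[-0.002,-0.010,0],"grip":0.4},{"translation":[-1,0,5],"twist":[0,0,0],"grip":0.4},{"translation":[0,0,0],"twist":[0,0,0],"grip":0.0},{"translation":[0,0,0],"twist":[0,0,0],"grip":-0.4},{"translation":[0,0,0],"twist":[0,0,0],"grip":-0.4},{"translation":[0,0,0],"twist":[0,0,0],"grip":-0.4},{"translation":[0,0,0],"twist":[0,0,0],"grip":-0.4},{"translation":[0,0,0],"twist":[0,0,0],"grip":-0.4},{"translation":[0,0,0],"twist":[0,0,0],"grip":-0.4},{"translation":[0,0,0],"twist":[0,0,0],"grip":-0.4}]' 50; python3 -c "
from h import *
s=426*SX-129.6*SY
print(s);to(*s,40,3.4)"
```

```text
t: 27.4
tool_pos: [0.5775, 0.141, 0.0021]
orientation: [3.139, 0.121, -0.002]
force: [1.0, 0.6, -0.7]
opening: 0.035
[ 432.93627271 -104.10736656]
t 27.4 pos [577.5 141.    2.1] op 35.0 F [ 1.   0.6 -0.7] yaw 4.43 tilt [-0.0012 -0.0007] shift [-163.1  233.3  -37.5]
  twist [0.001 0.001 0.018]
```

```bash
python3 -m pendant '[{"translation":[0,0,-20],"twist":[0,0,0],"grip":-0.4},{"translation":[-10,0,-20],"twist":[0,0,0],"grip":-0.4},{"translation":[-38,0,0],"twist":[0,0,0],"grip":-0.4},{"translation":[-38,0,0],"twist":[0,0,0],"grip":-0.4},{"translation":[-38,38,0],"twist":[0,0,0],"grip":-0.4},{"translation":[-38,38,0],"twist":[0,0,0],"grip":-0.4},{"translation":[0,38,0],"twist":[0,0,0],"grip":-0.4},{"translation":[0,38,0],"twist":[0,0,0],"grip":-0.4},{"translation":[0,38,0],"twist":[0,0,0],"grip":-0.4},{"translation":[0,36,0],"twist":[0,0,0.018],"grip":-0.4}]' 50;python3 -m pendant '[{"translation":[0,0,0],"twist":[0,0,0],"grip":-0.4},{"translation":[0,0,0],"twist":[0,0,0],"grip":-0.4},{"translation":[0,0,0],"twist":[0,0,0],"grip":-0.4},{"translation":[0,0,0],"twist":[0,0,0],"grip":-0.4},{"translation":[0,0,0],"twist":[0,0,0],"grip":-0.4},{"translation":[0,0,0],"twist":[0,0,0],"grip":-0.4},{"translation":[0,0,0],"twist":[0,0,0],"grip":-0.4},{"translation":[0,0,0],"twist":[0,0,0],"grip":-0.4},{"translation":[0,0,0],"twist":[0,0,0],"grip":-0.4},{"translation":[0,0,0],"twist":[0,0,0],"grip":-0.4}]' 50; python3 -c "
from h import *
s=426*SX-129.6*SY
to(*s,12.5,3.4); r=slots(); held(*r); homed(-191.5,r)"
```

```text
t: 28.4
tool_pos: [0.4264, -0.093, 0.0383]
orientation: [-3.139, -0.106, 0.016]
force: [1.6, -0.3, -3.9]
opening: 0.0355
t: 29.4
tool_pos: [0.4251, -0.0929, 0.0373]
orientation: [-3.138, -0.106, 0.02]
force: [0.2, -0.1, -3.5]
opening: 0.0353
t 29.4 pos [425.1 -92.9  37.3] op 35.3 F [ 0.2 -0.1 -3.5] yaw 3.86 tilt [-0.0126  0.0012] shift [ 7.4 11.8 24.7]
  twist [-0.002  0.012  0.008]
tongue [209.  13.] 1176 L [537.9 548.6] Y [-77.4 -58. ] mid -67.7
tongue [348.  13.] 1188 L [538.  549.1] Y [-139.1 -119.8] mid -129.4
tongue [623.  15.] 938 L [538.8 550.1] Y [-259.9 -243.4] mid -251.6
TCP L,Y,z [ 418.8 -117.9   37.3]
held: front L 512.0 Y at front -118.0 Y at TCP -118.6 angle deg rel slot 0.49 width 34.9 z top [42.5 44.  45.4]
slot Y -191.5 plate rear L 516.0 sticks out of cover edge 567: 51.0 z [17.4 18.5 19.7]
```

```bash
python3 -m pendant '[{"translation":[4,6,8],"twist":[-0.002,0.012,0.008],"grip":-0.4},{"translation":[4,6,9],"twist":[0,0,0],"grip":-0.4},{"translation":[0,0,7],"twist":[0,0,0],"grip":-0.4},{"translation":[0,0,0],"twist":[0,0,0],"grip":-0.4},{"translation":[0,0,0],"twist":[0,0,0],"grip":-0.4},{"translation":[0,0,0],"twist":[0,0,0],"grip":-0.4},{"translation":[0,0,0],"twist":[0,0,0],"grip":-0.4},{"translation":[0,0,0],"twist":[0,0,0],"grip":-0.4},{"translation":[0,0,0],"twist":[0,0,0],"grip":-0.4},{"translation":[0,0,0],"twist":[0,0,0],"grip":-0.4}]' 50; python3 -c "
from h import *
s=532*SX-129.6*SY
to(*s,12,3.4); r=slots(); held(*r)"
```

```text
t: 30.45
tool_pos: [0.4346, -0.1055, 0.0118]
orientation: [3.139, 0.09, 0.004]
force: [0.6, 0.6, -3.9]
opening: 0.0349
t 30.4 pos [ 434.6 -105.5   11.8] op 34.9 F [ 0.6  0.6 -3.9] yaw 3.3 tilt [ 0.0027 -0.0007] shift [104.4  -1.6   0. ]
  twist [ 0.001 -0.003 -0.002]
tongue [157.  20.] 2085 L [538.1 552.4] Y [-77.5 -58. ] mid -67.7
tongue [314.  19.] 1969 L [538.5 552.5] Y [-139. -120.] mid -129.5
tongue [623.  20.] 1228 L [538.9 552.4] Y [-258.1 -243.5] mid -250.8
TCP L,Y,z [ 427.6 -131.1   11.8]
held: front L 520.7 Y at front -131.7 Y at TCP -131.7 angle deg rel slot -0.03 width 34.9 z top [18.1 19.3 20.5]
```

```bash
python3 -m pendant '[{"translation":[10,-2,0],"twist":[0.001,-0.003,-0.002],"grip":-0.4},{"translation":[12,0,0],"twist":[0,0,0],"grip":-0.4},{"translation":[12,0,0],"twist":[0,0,0],"grip":-0.4},{"translation":[0,0,0],"twist":[0,0,0],"grip":-0.4},{"translation":[0,0,0],"twist":[0,0,0],"grip":-0.4},{"translation":[0,0,0],"twist":[0,0,0],"grip":-0.4},{"translation":[0,0,0],"twist":[0,0,0],"grip":-0.4},{"translation":[0,0,0],"twist":[0,0,0],"grip":-0.4},{"translation":[0,0,0],"twist":[0,0,0],"grip":-0.4},{"translation":[0,0,0],"twist":[0,0,0],"grip":-0.4}]' 50; python3 -c "
from h import *
s=532*SX-129.6*SY
to(*s,12,3.4); r=slots(); held(*r)"
```

```text
t: 31.5
tool_pos: [0.4704, -0.1006, 0.0117]
orientation: [-3.14, -0.093, 0.001]
force: [0.2, 0.5, -4.6]
opening: 0.0358
t 31.5 pos [ 470.4 -100.6   11.7] op 35.8 F [ 0.2  0.5 -4.6] yaw 3.41 tilt [-0.0008  0.0004] shift [68.4  1.2 -0.4]
  twist [-0.     0.001  0.   ]
tongue [618. 112.] 1686 L [539.1 556.2] Y [-262.2 -243.7] mid -253.0
tongue [174. 112.] 1934 L [538.4 555.6] Y [-77.4 -58. ] mid -67.7
cover L [566.5 584.3] z 26.1
TCP L,Y,z [ 463.6 -128.4   11.6]
held: front L 556.7 Y at front -129.0 Y at TCP -129.0 angle deg rel slot 0.02 width 34.9 z top [17.8 19.1 20.2]
```

Aligned (plate Y −129.0, slot −129.5). Insert and push to the stop.

```bash
python3 -m pendant '[{"translation":[6,0.5,0],"twist":[0,0,0],"grip":-0.4},{"translation":[6,0,0],"twist":[0,0,0],"grip":-0.4},{"translation":[7,0,0],"twist":[0,0,0],"grip":-0.4},{"translation":[7,0,0],"twist":[0,0,0],"grip":-0.4},{"translation":[7,0,0],"twist":[0,0,0],"grip":-0.4},{"translation":[7,0,0],"twist":[0,0,0],"grip":-0.4},{"translation":[7,0,0],"twist":[0,0,0],"grip":-0.4},{"translation":[0,0,0],"twist":[0,0,0],"grip":-0.4},{"translation":[0,0,0],"twist":[0,0,0],"grip":-0.4},{"translation":[0,0,0],"twist":[0,0,0],"grip":-0.4}]' 50
python3 -m pendant '[{"translation":[5,0,0],"twist":[0,0,0],"grip":-0.4},{"translation":[4,0,0],"twist":[0,0,0],"grip":-0.4},{"translation":[2,0,0],"twist":[0,0,0],"grip":-0.4},{"translation":[2,0,0],"twist":[0,0,0],"grip":-0.4},{"translation":[2,0,0],"twist":[0,0,0],"grip":-0.4},{"translation":[2,0,0],"twist":[0,0,0],"grip":-0.4},{"translation":[2,0,0],"twist":[0,0,0],"grip":-0.4},{"translation":[2,0,0],"twist":[0,0,0],"grip":-0.4},{"translation":[2,0,0],"twist":[0,0,0],"grip":-0.4},{"translation":[2,0,0],"twist":[0,0,0],"grip":-0.4}]' 50
python3 - <<'E'
from h import *
s=532*SX-129.6*SY
to(*s,12.2); slots()
E
```

```text
t: 32.55
tool_pos: [0.5225, -0.0981, 0.0114]
orientation: [-3.14, -0.094, 0.001]
force: [0.6, -0.2, -3.3]
opening: 0.0352
t: 33.55
tool_pos: [0.5389, -0.097, 0.0101]
orientation: [-3.139, -0.094, 0.035]
force: [-12.8, -0.3, 8.4]
opening: 0.0355
t 33.5 pos [538.9 -97.   10.1] op 35.5 F [-12.8  -0.3   8.4] yaw 3.42 tilt [-0.0222  0.0008] shift [-0.3  0.8 -2.1]
  twist [-0.002  0.022  0.   ]
tongue [589. 266.] 1197 L [539.6 555.9] Y [-262.8 -244. ] mid -253.4
tongue [188. 267.] 1207 L [538.5 555.1] Y [-77.3 -58.3] mid -67.8
cover L [567.  625.1] z 26.0
TCP L,Y,z [ 532.2 -128.8   10. ]
```

```bash
python3 -m pendant '[{"translation":[-1,0,-1],"twist":[-0.002,0.022,0],"grip":0.0},{"translation":[0,0,0],"twist":[0,0,0],"grip":0.0},{"translation":[0,0,0],"twist":[0,0,0],"grip":0.0},{"translation":[0,0,0],"twist":[0,0,0],"grip":0.0},{"translation":[-15,0,0],"twist":[0,0,0],"grip":0.0},{"translation":[-20,0,0],"twist":[0,0,0],"grip":0.0},{"translation":[-20,0,0],"twist":[0,0,0],"grip":0.0},{"translation":[0,0,0],"twist":[0,0,0],"grip":-1},{"translation":[0,0,0],"twist":[0,0,0],"grip":-1},{"translation":[0,0,0],"twist":[0,0,0],"grip":-1}]' 30;python3 -m pendant '[{"translation":[0,0,0],"twist":[0,0,0],"grip":-1},{"translation":[0,0,0],"twist":[0,0,0],"grip":-1},{"translation":[0,0,0],"twist":[0,0,0],"grip":-1},{"translation":[0,0,0],"twist":[0,0,0],"grip":-1},{"translation":[0,0,0],"twist":[0,0,0],"grip":-1},{"translation":[0,0,0],"twist":[0,0,0],"grip":-1},{"translation":[0,0,0],"twist":[0,0,0],"grip":-1},{"translation":[0,0,0],"twist":[0,0,0],"grip":-1},{"translation":[0,0,0],"twist":[0,0,0],"grip":-1},{"translation":[0,0,0],"twist":[0,0,0],"grip":-1}]' 30
python3 - <<'E'
from h import *
s=506*SX-129.6*SY
to(*s,12.2)
r=slots(); homed(-129.5,r); homed(-191.5,r)
E
```

```text
t: 34.6
tool_pos: [0.4876, -0.1014, 0.0146]
orientation: [3.138, 0.093, 0.016]
force: [-0.0, -0.1, 0.7]
opening: 0.0268
t: 35.6
tool_pos: [0.49, -0.1015, 0.015]
orientation: [3.137, 0.094, 0.019]
force: [0.7, -0.5, 0.1]
opening: 0.0003
t 35.6 pos [ 490.  -101.5   15. ] op 0.3 F [ 0.7 -0.5  0.1] yaw 3.45 tilt [ 0.0119 -0.0024] shift [22.8 -0.8  3. ]
  twist [ 0.003 -0.012  0.001]
tongue [598. 157.] 1575 L [539.3 556.2] Y [-263.1 -243.7] mid -253.4
tongue [177. 159.] 1640 L [538.4 555.4] Y [-77.4 -58.1] mid -67.7
cover L [566.8 604.8] z 26.0
TCP L,Y,z [ 483.1 -130.3   14.9]
slot Y -129.5 plate rear L 515.9 sticks out of cover edge 567: 51.1 z [17.4 18.5 19.5]
slot Y -191.5 plate rear L 516.0 sticks out of cover edge 567: 51.0 z [17.4 18.5 19.5]
```

Both rears agree (515.9 / 516.0). Push slot 1 once to confirm, then lift and go to view the third plate.

```bash
python3 -m pendant '[{"translation":[5,-1,3],"twist":[0.003,-0.012,0],"grip":-1},{"translation":[7,0,0],"twist":[0,0,0],"grip":-1},{"translation":[5,0,0],"twist":[0,0,0],"grip":-1},{"translation":[2,0,0],"twist":[0,0,0],"grip":-1},{"translation":[2,0,0],"twist":[0,0,0],"grip":-1},{"translation":[2,0,0],"twist":[0,0,0],"grip":-1},{"translation":[2,0,0],"twist":[0,0,0],"grip":-1},{"translation":[2,0,0],"twist":[0,0,0],"grip":-1},{"translation":[2,0,0],"twist":[0,0,0],"grip":-1},{"translation":[2,0,0],"twist":[0,0,0],"grip":-1}]' 30; python3 -m pendant '[{"translation":[-20,0,-3],"twist":[0,0.025,0],"grip":-1},{"translation":[0,0,-40],"twist":[0,0,0],"grip":0.4},{"translation":[0,0,-45],"twist":[0,0,0],"grip":0.4},{"translation":[0,0,-45],"twist":[0,0,0],"grip":0.4},{"translation":[0,-40,-20],"twist":[0,0,0],"grip":0.4},{"translation":[3,-45,-10],"twist":[0,0,0],"grip":0.4},{"translation":[3,-45,0],"twist":[0,0,0],"grip":0.4},{"translation":[3,-45,0],"twist":[0,0,0],"grip":0.4},{"translation":[3,-45,0],"twist":[0,0,0],"grip":0.4},{"translation":[3,-45,0],"twist":[0,0,0],"grip":0.4}]';python3 -m pendant '[{"translation":[3,-45,0],"twist":[0,0,0],"grip":0.4},{"translation":[3,-10,0],"twist":[0,0,-0.05],"grip":0.4},{"translation":[0,0,0],"twist":[0,0,-0.14],"grip":0.4},{"translation":[0,0,0],"twist":[0,0,0],"grip":0.4},{"translation":[0,0,0],"twist":[0,0,0],"grip":0.4},{"translation":[0,0,0],"twist":[0,0,0],"grip":0.4},{"translation":[0,0,0],"twist":[0,0,0],"grip":0.4},{"translation":[0,0,0],"twist":[0,0,0],"grip":0.4},{"translation":[0,0,0],"twist":[0,0,0],"grip":0.4},{"translation":[0,0,0],"twist":[0,0,0],"grip":0.4}]'; python3 - <<'E'
from h import *
o=plates('wrist')
for c in o:
    if abs(c[3]-110)<6 and abs(c[4]-36)<3: a=np.radians(c[2]); to(c[0]-36.5*np.cos(a),c[1]-36.5*np.sin(a),3,c[2])
i,im,d=cam('scene'); save('scene11',im)
E
```

```text
t: 36.65
tool_pos: [0.5131, -0.0989, 0.0097]
orientation: [-3.139, -0.096, 0.038]
force: [-10.5, -1.2, 8.5]
opening: 0.0006
t: 37.65
tool_pos: [0.4887, 0.1702, 0.179]
orientation: [-3.134, -0.078, 0.006]
force: [0.6, -0.3, -0.5]
opening: 0.0641
t: 38.65
tool_pos: [0.4914, 0.2305, 0.1794]
orientation: [-3.112, -0.377, 0.005]
force: [-0.3, 0.4, 0.1]
opening: 0.0653
wrist px [318.  80.] ctr mm 591.2 258.2 ang 14.8 size 110.1 35.8 z 10.5
wrist px [627. 214.] ctr mm 553.1 -33.4 ang 7.9 size 29.0 21.2 z 8.1
t 38.7 pos [491.4 230.5 179.4] op 65.2 F [-0.3 -0.2 -0.5] yaw 13.81 tilt [-0.0038  0.0065] shift [ 67.4  -1.1 176.3]
  twist [-0.007  0.002 -0.017]
```

```bash
python3 -m pendant '[{"translation":[32,-1,20],"twist":[-0.007,0.002,-0.017],"grip":0.4},{"translation":[33,0,30],"twist":[0,0,0],"grip":0.4},{"translation":[0,0,40],"twist":[0,0,0],"grip":0.4},{"translation":[0,0,40],"twist":[0,0,0],"grip":0.4},{"translation":[0,0,20],"twist":[0,0,0],"grip":0.4},{"translation":[0,0,0],"twist":[0,0,0],"grip":0.4},{"translation":[0,0,0],"twist":[0,0,0],"grip":0.4},{"translation":[0,0,0],"twist":[0,0,0],"grip":0.4},{"translation":[0,0,0],"twist":[0,0,0],"grip":0.4},{"translation":[0,0,0],"twist":[0,0,0],"grip":0.4}]' 50; python3 - <<'E'
from h import *
o=plates('wrist')
for c in o:
    if abs(c[3]-110)<6 and abs(c[4]-36)<3: a=np.radians(c[2]); to(c[0]-36.5*np.cos(a),c[1]-36.5*np.sin(a),3,c[2])
E
```

```text
t: 39.75
tool_pos: [0.5617, 0.2507, 0.032]
orientation: [-3.113, -0.405, -0.019]
force: [-0.2, -0.0, 0.3]
opening: 0.065
wrist px [321. 213.] ctr mm 590.8 257.6 ang 15.0 size 110.8 36.1 z 10.5
t 39.8 pos [562.  250.8  32.3] op 65.3 F [0.1 0.9 1. ] yaw 14.83 tilt [0.0123 0.0044] shift [-7.3  1.  29.2]
  twist [-0.001 -0.013 -0.002]
```

View pics/scene11.png

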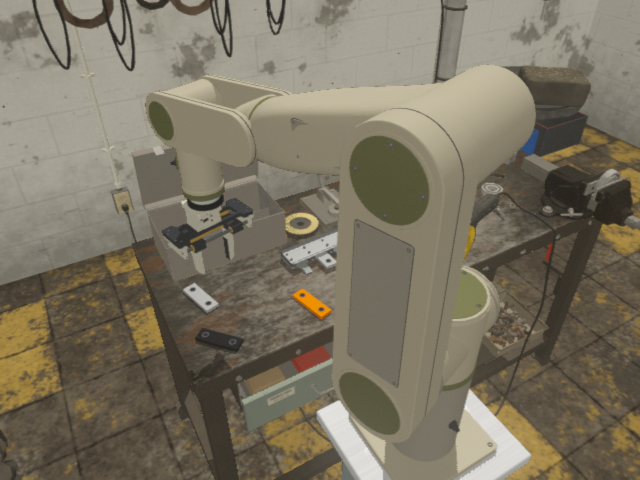

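```bash
python3 -m pendant '[{"translation":[-8,1,14],"twist":[-0.001,-0.013,-0.002],"grip":0.4},{"translation":[-1,0,10],"twist":[0,0,0],"grip":0.4},{"translation":[-1,0,4],"twist":[0,0,0],"grip":0.4},{"translation":[0,0,0],"twist":[0,0,0],"grip":0.0},{"translation":[0,0,0],"twist":[0,0,0],"grip":-0.4},{"translation":[0,0,0],"twist":[0,0,0],"grip":-0.4},{"translation":[0,0,0],"twist":[0,0,0],"grip":-0.4},{"translation":[0,0,0],"twist":[0,0,0],"grip":-0.4},{"translation":[0,0,0],"twist":[0,0,0],"grip":-0.4},{"translation":[0,0,0],"twist":[0,0,0],"grip":-0.4}]' 50; python3 -c "
from h import *
s=424*SX-67.7*SY
print(s);to(*s,40,3.4)"
```

```text
t: 40.8
tool_pos: [0.5521, 0.2471, 0.0024]
orientation: [-3.115, -0.409, 0.0]
force: [-0.1, 0.2, -1.7]
opening: 0.0354
[427.26872853 -42.43493395]
t 40.8 pos [552.1 247.1   2.4] op 35.4 F [-0.1  0.2 -1.7] yaw 14.96 tilt [-0.0003  0.    ] shift [-195.4  247.5  -37.6]
  twist [-0.     0.     0.202]
```

```bash
python3 -m pendant '[{"translation":[0,0,-20],"twist":[0,0,0],"grip":-0.4},{"translation":[-20,0,-18],"twist":[0,0,0],"grip":-0.4},{"translation":[-40,0,0],"twist":[0,0,0],"grip":-0.4},{"translation":[-40,0,0],"twist":[0,0,0],"grip":-0.4},{"translation":[-30,30,0],"twist":[0,0,0],"grip":-0.4},{"translation":[-30,32,0],"twist":[0,0,0],"grip":-0.4},{"translation":[-25,35,0],"twist":[0,0,0],"grip":-0.4},{"translation":[0,40,0],"twist":[0,0,0],"grip":-0.4},{"translation":[0,40,0],"twist":[0,0,0],"grip":-0.4},{"translation":[0,30,0],"twist":[0,0,0],"grip":-0.4}]' 50;python3 -m pendant '[{"translation":[0,20,0],"twist":[0,0,0.1],"grip":-0.4},{"translation":[0,0,0],"twist":[0,0,0.1],"grip":-0.4},{"translation":[0,0,0],"twist":[0,0,0],"grip":-0.4},{"translation":[0,0,0],"twist":[0,0,0],"grip":-0.4},{"translation":[0,0,0],"twist":[0,0,0],"grip":-0.4},{"translation":[0,0,0],"twist":[0,0,0],"grip":-0.4},{"translation":[0,0,0],"twist":[0,0,0],"grip":-0.4},{"translation":[0,0,0],"twist":[0,0,0],"grip":-0.4},{"translation":[0,0,0],"twist":[0,0,0],"grip":-0.4},{"translation":[0,0,0],"twist":[0,0,0],"grip":-0.4}]' 50; python3 -c "
from h import *
s=424*SX-67.7*SY
to(*s,12.3,3.4); r=slots(); held(*r); homed(-129.5,r)"
```

```text
t: 41.8
tool_pos: [0.418, -0.0048, 0.0388]
orientation: [-3.112, -0.421, 0.004]
force: [0.9, 0.1, -3.2]
opening: 0.0356
t: 42.8
tool_pos: [0.4228, -0.0273, 0.0386]
orientation: [3.139, 0.108, -0.005]
force: [-0.2, -0.4, -2.5]
opening: 0.0354
t 42.8 pos [422.8 -27.3  38.6] op 35.4 F [-0.2 -0.4 -2.5] yaw 3.95 tilt [-0.003  -0.0004] shift [ 3.5 15.4 26.3]
  twist [0.    0.003 0.01 ]
tongue [356.  16.] 1451 L [537.6 551.6] Y [-77.  -57.9] mid -67.5
TCP L,Y,z [420.4 -52.4  38.6]
held: front L 515.2 Y at front -51.9 Y at TCP -53.1 angle deg rel slot 0.96 width 34.9 z top [44.4 45.6 46.9]
slot Y -129.5 plate rear L 515.8 sticks out of cover edge 567: 51.2 z [17.3 18.5 19.7]
```

```bash
python3 -m pendant '[{"translation":[4,8,0],"twist":[0,0.003,0.014],"grip":-0.4},{"translation":[4,8,9],"twist":[0,0,0],"grip":-0.4},{"translation":[0,0,9],"twist":[0,0,0],"grip":-0.4},{"translation":[0,0,8],"twist":[0,0,0],"grip":-0.4},{"translation":[0,0,0],"twist":[0,0,0],"grip":-0.4},{"translation":[0,0,0],"twist":[0,0,0],"grip":-0.4},{"translation":[0,0,0],"twist":[0,0,0],"grip":-0.4},{"translation":[0,0,0],"twist":[0,0,0],"grip":-0.4},{"translation":[0,0,0],"twist":[0,0,0],"grip":-0.4},{"translation":[0,0,0],"twist":[0,0,0],"grip":-0.4}]' 50; python3 -c "
from h import *
s=530.5*SX-67.7*SY
to(*s,12.3,3.4); r=slots(); held(*r)"
```

```text
t: 43.85
tool_pos: [0.433, -0.044, 0.012]
orientation: [3.14, 0.083, 0.003]
force: [-0.3, 0.3, -2.5]
opening: 0.0355
t 43.9 pos [433. -44.  12.] op 35.5 F [-0.3  0.3 -2.5] yaw 3.01 tilt [ 0.0016 -0.0005] shift [ 1.008e+02 -2.600e+00 -1.000e-01]
  twist [ 0.001 -0.002 -0.007]
tongue [312.  23.] 2248 L [538.2 554.5] Y [-76.9 -58. ] mid -67.5
TCP L,Y,z [429.7 -69.6  12. ]
held: front L 524.5 Y at front -70.3 Y at TCP -70.4 angle deg rel slot 0.07 width 34.9 z top [18.1 19.3 20.4]
```

```bash
python3 -m pendant '[{"translation":[10,-3,0],"twist":[0.001,-0.002,0],"grip":-0.4},{"translation":[12,0,0],"twist":[0,0,0],"grip":-0.4},{"translation":[10,0,0],"twist":[0,0,0],"grip":-0.4},{"translation":[0,0,0],"twist":[0,0,0],"grip":-0.4},{"translation":[0,0,0],"twist":[0,0,0],"grip":-0.4},{"translation":[0,0,0],"twist":[0,0,0],"grip":-0.4},{"translation":[0,0,0],"twist":[0,0,0],"grip":-0.4},{"translation":[0,0,0],"twist":[0,0,0],"grip":-0.4},{"translation":[0,0,0],"twist":[0,0,0],"grip":-0.4},{"translation":[0,0,0],"twist":[0,0,0],"grip":-0.4}]' 50; python3 -c "
from h import *
s=530.5*SX-67.7*SY
to(*s,12,3.4); r=slots(); held(*r)"
```

```text
t: 44.9
tool_pos: [0.4671, -0.0385, 0.0121]
orientation: [-3.14, -0.082, 0.001]
force: [0.6, 0.2, -3.0]
opening: 0.0353
t 44.9 pos [467.1 -38.5  12.1] op 35.3 F [ 0.6  0.2 -3. ] yaw 3.0 tilt [-0.0005  0.0006] shift [66.5  1.1  0.1]
  twist [-0.001  0.    -0.007]
cover L [566.5 584.6] z 26.1
TCP L,Y,z [464.  -66.1  12.1]
held: front L 558.8 Y at front -66.8 Y at TCP -66.9 angle deg rel slot 0.12 width 34.9 z top [18.  19.3 20.4]
```

```bash
python3 -m pendant '[{"translation":[6,0.3,0],"twist":[0,0,0],"grip":-0.4},{"translation":[6,0,0],"twist":[0,0,0],"grip":-0.4},{"translation":[7,0,0],"twist":[0,0,0],"grip":-0.4},{"translation":[7,0,0],"twist":[0,0,0],"grip":-0.4},{"translation":[7,0,0],"twist":[0,0,0],"grip":-0.4},{"translation":[7,0,0],"twist":[0,0,0],"grip":-0.4},{"translation":[7,0,0],"twist":[0,0,0],"grip":-0.4},{"translation":[0,0,0],"twist":[0,0,0],"grip":-0.4},{"translation":[0,0,0],"twist":[0,0,0],"grip":-0.4},{"translation":[0,0,0],"twist":[0,0,0],"grip":-0.4}]' 50
python3 -m pendant '[{"translation":[5,0,0],"twist":[0,0,0],"grip":-0.4},{"translation":[4,0,0],"twist":[0,0,0],"grip":-0.4},{"translation":[2,0,0],"twist":[0,0,0],"grip":-0.4},{"translation":[2,0,0],"twist":[0,0,0],"grip":-0.4},{"translation":[2,0,0],"twist":[0,0,0],"grip":-0.4},{"translation":[2,0,0],"twist":[0,0,0],"grip":-0.4},{"translation":[2,0,0],"twist":[0,0,0],"grip":-0.4},{"translation":[2,0,0],"twist":[0,0,0],"grip":-0.4},{"translation":[2,0,0],"twist":[0,0,0],"grip":-0.4},{"translation":[2,0,0],"twist":[0,0,0],"grip":-0.4}]' 50
python3 - <<'E'
from h import *
s=530.5*SX-67.7*SY
to(*s,12.2); slots()
E
```

```text
t: 45.95
tool_pos: [0.5191, -0.0361, 0.0119]
orientation: [-3.14, -0.082, 0.0]
force: [-0.6, 0.5, -2.5]
opening: 0.0348
t: 46.95
tool_pos: [0.5324, -0.0354, 0.0102]
orientation: [-3.139, -0.083, 0.046]
force: [-12.5, 0.4, 8.0]
opening: 0.0352
t 47.0 pos [532.4 -35.4  10.2] op 35.2 F [-12.5   0.4   8. ] yaw 3.03 tilt [-0.029   0.0002] shift [ 1.1  0.8 -2. ]
  twist [-0.002  0.029 -0.007]
cover L [566.8 625.2] z 26.0
TCP L,Y,z [529.3 -66.9  10.3]
```

Same end force and depth. Release, back off, close, push.

```bash
python3 -m pendant '[{"translation":[-1,0,-1],"twist":[-0.002,0.029,0],"grip":0.0},{"translation":[0,0,0],"twist":[0,0,0],"grip":0.0},{"translation":[0,0,0],"twist":[0,0,0],"grip":0.0},{"translation":[0,0,0],"twist":[0,0,0],"grip":0.0},{"translation":[-15,0,0],"twist":[0,0,0],"grip":0.0},{"translation":[-20,0,0],"twist":[0,0,0],"grip":0.0},{"translation":[-18,0,0],"twist":[0,0,0],"grip":0.0},{"translation":[0,0,0],"twist":[0,0,0],"grip":-1},{"translation":[0,0,0],"twist":[0,0,0],"grip":-1},{"translation":[0,0,0],"twist":[0,0,0],"grip":-1}]' 30;python3 -m pendant '[{"translation":[0,0,0],"twist":[0,0,0],"grip":-1},{"translation":[0,0,0],"twist":[0,0,0],"grip":-1},{"translation":[0,0,0],"twist":[0,0,0],"grip":-1},{"translation":[0,0,0],"twist":[0,0,0],"grip":-1},{"translation":[0,0,0],"twist":[0,0,0],"grip":-1},{"translation":[0,0,0],"twist":[0,0,0],"grip":-1},{"translation":[0,0,0],"twist":[0,0,0],"grip":-1},{"translation":[0,0,0],"twist":[0,0,0],"grip":-1},{"translation":[0,0,0],"twist":[0,0,0],"grip":-1},{"translation":[0,0,0],"twist":[0,0,0],"grip":-1}]' 30
python3 - <<'E'
from h import *
s=506*SX-67.7*SY
to(*s,12.2)
r=slots(); homed(-67.5,r); homed(-129.5,r)
E
```

```text
t: 48.0
tool_pos: [0.4831, -0.039, 0.0148]
orientation: [3.139, 0.083, 0.01]
force: [0.4, -0.6, -1.1]
opening: 0.0265
t: 49.0
tool_pos: [0.4853, -0.039, 0.0151]
orientation: [3.139, 0.083, 0.012]
force: [0.4, -0.2, 0.3]
opening: 0.0006
t 49.0 pos [485.3 -39.   15.1] op 0.6 F [ 0.4 -0.2  0.3] yaw 3.03 tilt [ 0.0079 -0.0016] shift [23.8 -0.2  3.1]
  twist [ 0.002 -0.008 -0.006]
cover L [566.7 603.6] z 26.1
TCP L,Y,z [482.2 -67.7  15.2]
slot Y -67.5 plate rear L 515.5 sticks out of cover edge 567: 51.5 z [17.4 18.5 19.6]
slot Y -129.5 plate rear L 516.0 sticks out of cover edge 567: 51.0 z [17.4 18.5 19.5]
```

```bash
python3 -m pendant '[{"translation":[5,0,3],"twist":[0.002,-0.008,0],"grip":-1},{"translation":[7,0,0],"twist":[0,0,0],"grip":-1},{"translation":[5,0,0],"twist":[0,0,0],"grip":-1},{"translation":[2,0,0],"twist":[0,0,0],"grip":-1},{"translation":[2,0,0],"twist":[0,0,0],"grip":-1},{"translation":[2,0,0],"twist":[0,0,0],"grip":-1},{"translation":[2,0,0],"twist":[0,0,0],"grip":-1},{"translation":[2,0,0],"twist":[0,0,0],"grip":-1},{"translation":[2,0,0],"twist":[0,0,0],"grip":-1},{"translation":[2,0,0],"twist":[0,0,0],"grip":-1}]' 30; python3 -m pendant '[{"translation":[-30,0,-3],"twist":[0,0.025,0],"grip":-1},{"translation":[0,0,-40],"twist":[0,0,0],"grip":0.4},{"translation":[0,0,-45],"twist":[0,0,0],"grip":0.4},{"translation":[0,0,-45],"twist":[0,0,0],"grip":0.4},{"translation":[0,40,-40],"twist":[0,0,0],"grip":0.4},{"translation":[0,40,-30],"twist":[0,0,0],"grip":0.4},{"translation":[0,40,-20],"twist":[0,0,0],"grip":0.4},{"translation":[0,0,0],"twist":[0,0,0],"grip":0.4},{"translation":[0,0,0],"twist":[0,0,0],"grip":0.4},{"translation":[0,0,0],"twist":[0,0,0],"grip":0.4}]';python3 - <<'E'
from h import *
s=546*SX-355*SY
to(*s,200)
r=slots(); save('wrist12',r[0])
for y in (-67.5,-129.5,-191.5): homed(y,r)
E
```

```text
t: 50.05
tool_pos: [0.5092, -0.0377, 0.0097]
orientation: [-3.14, -0.085, 0.035]
force: [-10.2, -0.4, 7.8]
opening: 0.0007
t: 51.05
tool_pos: [0.4745, -0.1569, 0.2247]
orientation: [-3.136, -0.088, 0.036]
force: [-0.9, 0.7, 0.3]
opening: 0.064
t 51.0 pos [ 474.5 -156.9  224.7] op 64.0 F [-0.9  0.7  0.3] yaw 3.21 tilt [-0.0234  0.004 ] shift [ 82.7 170.1  21.9]
  twist [-0.005  0.023 -0.003]
tongue [395. 105.] 394 L [538.7 556.3] Y [-262.6 -243.7] mid -253.2
cover L [566.5 625.5] z 26.1
TCP L,Y,z [ 464.2 -184.4  224.3]
slot Y -67.5 plate rear L 515.5 sticks out of cover edge 567: 51.5 z [17.3 18.5 19.9]
slot Y -129.5 plate rear L 516.3 sticks out of cover edge 567: 50.7 z [17.3 18.5 19.8]
slot Y -191.5 plate rear L 516.1 sticks out of cover edge 567: 50.9 z [17.1 18.5 19.7]
```

View pics/wrist12.png

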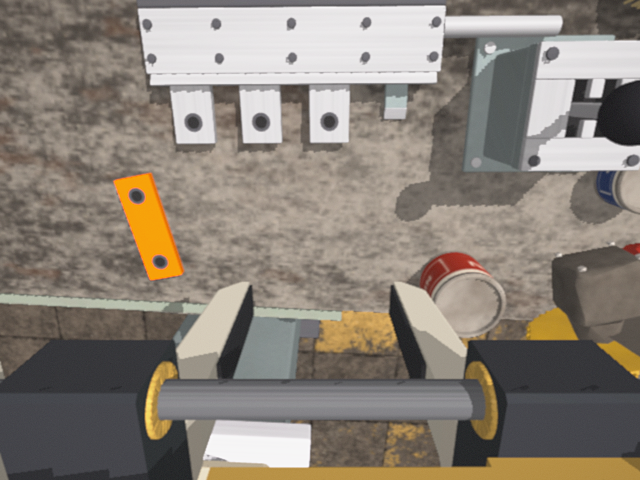

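```bash
python3 -m pendant '[{"translation":[20,40,-10],"twist":[-0.005,0.023,-0.003],"grip":0.8},{"translation":[20,40,0],"twist":[0,0,0],"grip":0.8},{"translation":[10,40,0],"twist":[0,0,0],"grip":0.8},{"translation":[0,30,0],"twist":[0,0,0],"grip":0.8},{"translation":[0,0,0],"twist":[0,0,0],"grip":0.8},{"translation":[0,0,0],"twist":[0,0,0],"grip":0.8},{"translation":[0,0,0],"twist":[0,0,0],"grip":0.8},{"translation":[0,0,0],"twist":[0,0,0],"grip":0.8},{"translation":[0,0,0],"twist":[0,0,0],"grip":0.8},{"translation":[0,0,0],"twist":[0,0,0],"grip":0.8}]' 10; cat >> h.py <<'E'
from scipy.optimize import least_squares
def knob():
    i,im,d=cam('wrist'); W=world(i,d); L=W[...,:2]@SX*1000; Y=W[...,:2]@SY*1000
    m=((im.max(2)<80)&(W[...,2]>.145)&(W[...,2]<.185)&(abs(L-546)<60)&(abs(Y+382)<60)); 
    k,l,s,c=cv2.connectedComponentsWithStats(m.astype(np.uint8)); j=1+np.argmax(s[1:,4]); p=W[l==j]
    f=least_squares(lambda c:np.linalg.norm(p-c,axis=1)-.018,p.mean(0)-[0,0,.008],loss='soft_l1',f_scale=.0005); k=f.x*1000
    x,y,z=k[:2]@SX-546.5,k[:2]@SY+382.4,k[2]-30
    print('knob',np.round(k,1),'n',len(p),'res',np.median(abs(f.fun))*1000,'local',np.round([x,y,z],1),'fore',np.arctan2(x,np.hypot(y,z)).round(3),'across',np.arctan2(-y,z).round(3)); return im,k
E
python3 - <<'E'
from h import *
im,k=knob(); to(k[0],k[1],k[2]-19); save('wrist13',im)
E
```

```text
t: 52.1
tool_pos: [0.5341, -0.2924, 0.2232]
orientation: [-3.127, -0.118, 0.019]
force: [0.5, 0.4, -0.0]
opening: 0.0835
knob [ 565.7 -328.6  158.7] n 2656 res 0.2971261456117275 local [ -1.3  20.9 128.7] fore -0.01 across -0.161
t 52.1 pos [ 534.2 -292.4  223.2] op 83.7 F [-0.3 -0.4  1. ] yaw 4.34 tilt [-0.0126  0.0117] shift [29.7 39.4 82.7]
  twist [-0.013  0.012  0.016]
```

```bash
python3 -m pendant '[{"translation":[15,20,0],"twist":[-0.013,0.012,0.016],"grip":0.8},{"translation":[15,20,0],"twist":[0,0,0],"grip":0.8},{"translation":[0,0,0],"twist":[0,0,0],"grip":0.8},{"translation":[0,0,0],"twist":[0,0,0],"grip":0.8},{"translation":[0,0,0],"twist":[0,0,0],"grip":0.8},{"translation":[0,0,0],"twist":[0,0,0],"grip":0.8},{"translation":[0,0,0],"twist":[0,0,0],"grip":0.8},{"translation":[0,0,0],"twist":[0,0,0],"grip":0.8},{"translation":[0,0,0],"twist":[0,0,0],"grip":0.8},{"translation":[0,0,0],"twist":[0,0,0],"grip":0.8}]' 10; python3 - <<'E'
from h import *
im,k=knob(); to(k[0],k[1],k[2]-19)
E
```

```text
t: 53.15
tool_pos: [0.5671, -0.328, 0.2249]
orientation: [3.139, 0.097, 0.003]
force: [0.3, -0.1, 0.2]
opening: 0.0836
knob [ 565.6 -328.6  158.7] n 2378 res 0.30953344521125403 local [ -1.3  20.8 128.7] fore -0.01 across -0.16
t 53.2 pos [ 567.1 -328.1  224.9] op 83.4 F [ 0.2 -0.3  0.4] yaw 3.54 tilt [ 0.0022 -0.0014] shift [-1.6  0.3 85.2]
  twist [ 0.002 -0.002  0.002]
```

```bash
python3 -m pendant '[{"translation":[-2,0,25],"twist":[0.002,-0.002,0],"grip":0.8},{"translation":[0,0,30],"twist":[0,0,0],"grip":0.8},{"translation":[0,0,20],"twist":[0,0,0],"grip":0.8},{"translation":[0,0,8],"twist":[0,0,0],"grip":0.8},{"translation":[0,0,0],"twist":[0,0,0],"grip":0},{"translation":[0,0,0],"twist":[0,0,0],"grip":-0.2},{"translation":[0,0,0],"twist":[0,0,0],"grip":-0.5},{"translation":[0,0,0],"twist":[0,0,0],"grip":-0.5},{"translation":[0,0,0],"twist":[0,0,0],"grip":-0.5},{"translation":[0,0,0],"twist":[0,0,0],"grip":-0.5}]' 10; python3 -m pendant '[{"translation":[0,0,0],"twist":[0,0,0],"grip":-0.5},{"translation":[0,0,0],"twist":[0,0,0],"grip":-0.5},{"translation":[0,0,0],"twist":[0,0,0],"grip":-0.5},{"translation":[0,0,0],"twist":[0,0,0],"grip":-0.5},{"translation":[0,0,0],"twist":[0,0,0],"grip":-0.5},{"translation":[0,0,0],"twist":[0,0,0],"grip":-0.5},{"translation":[0,0,0],"twist":[0,0,0],"grip":-0.5},{"translation":[0,0,0],"twist":[0,0,0],"grip":-0.5},{"translation":[0,0,0],"twist":[0,0,0],"grip":-0.5},{"translation":[0,0,0],"twist":[0,0,0],"grip":-0.5}]' 12; python3 - <<'E'
from h import *
s=546.5*SX-410*SY; to(*s,140)
t=np.array(robot.read_state()['tool_pos'])*1000; print(t[:2]@SX,t[:2]@SY)
E
```

```text
t: 54.2
tool_pos: [0.5684, -0.3304, 0.1466]
orientation: [3.134, 0.097, 0.013]
force: [0.4, 0.4, 1.0]
opening: 0.0403
t: 55.2
tool_pos: [0.5685, -0.3302, 0.147]
orientation: [3.135, 0.097, 0.014]
force: [-1.1, 0.6, -0.1]
opening: 0.0352
t 55.2 pos [ 568.5 -330.2  147. ] op 35.2 F [-1.1  0.6 -0.1] yaw 3.56 tilt [ 0.0089 -0.0052] shift [-1.6 46.6  7.3]
  twist [ 0.006 -0.009  0.003]
547.8775210354914 -363.32133472266844
```

```bash
python3 -m pendant '[{"translation":[-1,0,0],"twist":[0.006,-0.009,0],"grip":0},{"translation":[0,0,3],"twist":[0,0,0],"grip":0},{"translation":[0,0,4],"twist":[0,0,0],"grip":-0.1},{"translation":[0,0,1],"twist":[0,0,0],"grip":-0.5},{"translation":[0,0,0],"twist":[0,0,0],"grip":-0.5},{"translation":[0,0,0],"twist":[0,0,0],"grip":-0.5},{"translation":[0,0,0],"twist":[0,0,0],"grip":-0.5},{"translation":[0,0,0],"twist":[0,0,0],"grip":-0.5},{"translation":[0,0,0],"twist":[0,0,0],"grip":-0.5},{"translation":[0,0,0],"twist":[0,0,0],"grip":-0.5}]' 12; python3 -m pendant '[{"translation":[0,6,-0.5],"twist":[0,0,0],"grip":-0.5},{"translation":[0,6,-0.5],"twist":[0,0,0],"grip":-0.5},{"translation":[0,6,-0.5],"twist":[0,0,0],"grip":-0.5},{"translation":[0,6,-0.5],"twist":[0,0,0],"grip":-0.5},{"translation":[0,6,0.5],"twist":[0,0,0],"grip":-0.5},{"translation":[0,6,0.5],"twist":[0,0,0],"grip":-0.5},{"translation":[0,5,0.5],"twist":[0,0,0],"grip":-0.5},{"translation":[0,4,0.5],"twist":[0,0,0],"grip":-0.5},{"translation":[0,0,0],"twist":[0,0,0],"grip":-0.5},{"translation":[0,0,0],"twist":[0,0,0],"grip":-0.5}]' 15; python3 - <<'E'
from h import *
s=546.5*SX-411*SY; to(*s,140)
t=np.array(robot.read_state()['tool_pos'])*1000; print(t[:2]@SX,t[:2]@SY)
E
```

```text
t: 56.2
tool_pos: [0.5675, -0.3305, 0.1384]
orientation: [-3.14, -0.097, 0.001]
force: [0.2, 0.4, 0.2]
opening: 0.0354
t: 57.2
tool_pos: [0.5706, -0.3778, 0.1386]
orientation: [-3.136, -0.097, 0.002]
force: [-0.1, 5.5, 2.9]
opening: 0.035
t 57.2 pos [ 570.6 -377.8  138.6] op 35.0 F [-0.1  5.5  2.9] yaw 3.56 tilt [-0.0013  0.0043] shift [-0.7 -0.  -1.4]
  twist [-0.004  0.001  0.003]
547.1608435947613 -411.01224690926443
```

```bash
python3 -m pendant '[{"translation":[5,-1,0],"twist":[0,0,0],"grip":-0.5},{"translation":[6,0,0.5],"twist":[0,0,0],"grip":-0.5},{"translation":[6,0,0.5],"twist":[0,0,0],"grip":-0.5},{"translation":[6,0,1],"twist":[0,0,0],"grip":-0.5},{"translation":[6,0,1],"twist":[0,0,0],"grip":-0.5},{"translation":[5,0,1],"twist":[0,0,0],"grip":-0.5},{"translation":[3,0,1],"twist":[0,0,0],"grip":-0.5},{"translation":[2,0,0],"twist":[0,0,0],"grip":-0.5},{"translation":[2,0,0],"twist":[0,0,0],"grip":-0.5},{"translation":[0,0,0],"twist":[0,0,0],"grip":-0.5}]' 15; python3 - <<'E'
from h import *
s=582*SX-410*SY; to(*s,134)
t=np.array(robot.read_state()['tool_pos'])*1000; print(t[:2]@SX,t[:2]@SY)
E
```

```text
t: 58.2
tool_pos: [0.6119, -0.3744, 0.132]
orientation: [-3.137, -0.098, 0.015]
force: [-5.5, 2.7, 6.9]
opening: 0.0349
t 58.2 pos [ 611.9 -374.4  132. ] op 34.9 F [-5.5  2.7  6.9] yaw 3.57 tilt [-0.0095  0.0032] shift [-6.6 -0.  -1.9]
  twist [-0.004  0.009  0.003]
588.62497488125 -410.02299751656517
```

```bash
python3 -m pendant '[{"translation":[0,0,0],"twist":[0,0,0],"grip":0.6},{"translation":[0,0,0],"twist":[0,0,0],"grip":0.6},{"translation":[0,0,0],"twist":[0,0,0],"grip":0.6},{"translation":[0,0,0],"twist":[0,0,0],"grip":0.6},{"translation":[0,0,0],"twist":[0,0,0],"grip":0.6},{"translation":[0,0,0],"twist":[0,0,0],"grip":0.6},{"translation":[0,0,-30],"twist":[0,0,0],"grip":0.6},{"translation":[0,0,-40],"twist":[0,0,0],"grip":0.6},{"translation":[-20,0,-40],"twist":[0,0,0],"grip":0.6},{"translation":[-40,0,-20],"twist":[0,0,0],"grip":0.6}]' 15; python3 -m pendant '[{"translation":[-30,0,0],"twist":[0,0,0],"grip":0.6},{"translation":[0,0,0],"twist":[0,0,0],"grip":0.6},{"translation":[0,0,0],"twist":[0,0,0],"grip":0.6},{"translation":[0,0,0],"twist":[0,0,0],"grip":0.6},{"translation":[0,0,0],"twist":[0,0,0],"grip":0.6},{"translation":[0,0,0],"twist":[0,0,0],"grip":0.6},{"translation":[0,0,0],"twist":[0,0,0],"grip":0.6},{"translation":[0,0,0],"twist":[0,0,0],"grip":0.6},{"translation":[0,0,0],"twist":[0,0,0],"grip":0.6},{"translation":[0,0,0],"twist":[0,0,0],"grip":0.6}]' 15;  python3 - <<'E'
from h import *
im,k=knob(); save('wrist14',im); to(k[0],k[1],k[2])
r=slots()
for y in (-67.5,-129.5,-191.5): homed(y,r)
E
```

```text
t: 59.2
tool_pos: [0.5533, -0.3769, 0.2584]
orientation: [-3.131, -0.102, 0.025]
force: [-0.1, -0.7, 0.8]
opening: 0.0742
t: 60.2
tool_pos: [0.5241, -0.3795, 0.2622]
orientation: [-3.135, -0.103, 0.02]
force: [0.1, -0.0, 0.5]
opening: 0.0745
knob [ 602.2 -373.6  153.3] n 2166 res 0.3148700008457871 local [ 32.5 -26.3 123.3] fore 0.252 across 0.21
t 60.2 pos [ 524.  -379.5  262.2] op 74.4 F [-0.3  0.   1.2] yaw 3.75 tilt [-0.0127  0.0047] shift [ 7.980e+01 -1.000e-01  1.079e+02]
  twist [-0.006  0.012  0.006]
tongue [173. 143.] 314 L [538.7 556.4] Y [-263.1 -244. ] mid -253.6
cover L [566.2 625.5] z 26.1
TCP L,Y,z [ 500.6 -410.   262.3]
slot Y -67.5 plate rear L 515.7 sticks out of cover edge 567: 51.3 z [17.1 18.4 19.8]
slot Y -129.5 plate rear L 516.1 sticks out of cover edge 567: 50.9 z [17.2 18.5 19.8]
slot Y -191.5 plate rear L 515.6 sticks out of cover edge 567: 51.4 z [17.2 18.5 19.9]
```

View pics/wrist14.png

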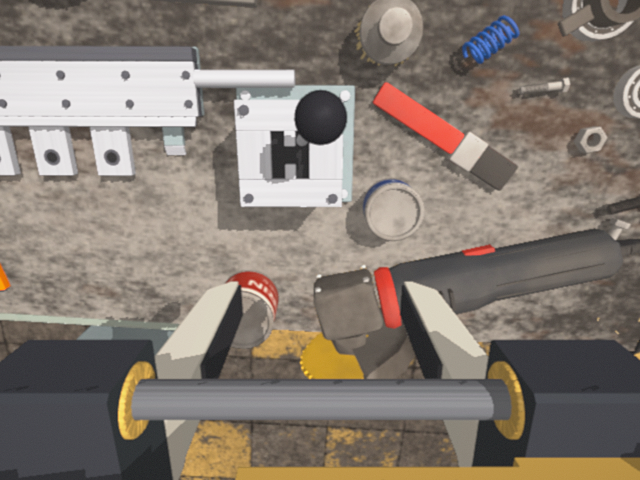

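```bash
python3 -m pendant '[{"translation":[18,0,0],"twist":[-0.006,0.012,0.006],"grip":-1},{"translation":[18,0,0],"twist":[0,0,0],"grip":-1},{"translation":[0,0,0],"twist":[0,0,0],"grip":-1},{"translation":[0,0,0],"twist":[0,0,0],"grip":-1},{"translation":[0,0,30],"twist":[0,0,0],"grip":-1},{"translation":[0,0,40],"twist":[0,0,0],"grip":-1},{"translation":[0,0,40],"twist":[0,0,0],"grip":-1},{"translation":[0,0,0],"twist":[0,0,0],"grip":-1},{"translation":[0,0,0],"twist":[0,0,0],"grip":-1},{"translation":[0,0,0],"twist":[0,0,0],"grip":-1}]' 15; python3 - <<'E'
from h import *
im,k=knob(); to(k[0]-26,k[1]-1.5,146)
E
```

```text
t: 61.3
tool_pos: [0.5645, -0.379, 0.155]
orientation: [3.134, 0.09, 0.013]
force: [-0.4, 0.6, -0.3]
opening: 0.0015
knob [ 602.2 -373.8  153.3] n 4901 res 0.27461295607908787 local [ 32.5 -26.4 123.3] fore 0.252 across 0.211
t 61.4 pos [ 565.1 -379.5  156.1] op 0.9 F [ 1.  -0.4 -0.6] yaw 3.28 tilt [ 0.0103 -0.0077] shift [11.2 -3.6 10.2]
  twist [ 0.008 -0.01  -0.002]
```

```bash
python3 -m pendant '[{"translation":[0,-4,10],"twist":[0.008,-0.01,-0.002],"grip":-1},{"translation":[4,0,0],"twist":[0,0,0],"grip":-1},{"translation":[3,0,0],"twist":[0,0,0],"grip":-1},{"translation":[2,0,0],"twist":[0,0,0],"grip":-1},{"translation":[2,0,0],"twist":[0,0,0],"grip":-1},{"translation":[2,0,0],"twist":[0,0,0],"grip":-1},{"translation":[2,0,0],"twist":[0,0,0],"grip":-1},{"translation":[2,0,0],"twist":[0,0,0],"grip":-1},{"translation":[2,0,0],"twist":[0,0,0],"grip":-1},{"translation":[2,0,0],"twist":[0,0,0],"grip":-1}]' 15; python3 - <<'E'
from h import *
im,k=knob(); to(k[0]-26,k[1]-1.5,146)
E
```

```text
t: 62.35
tool_pos: [0.5842, -0.3766, 0.1507]
orientation: [3.137, 0.09, -0.01]
force: [-9.9, 0.4, 3.7]
opening: 0.0003
knob [ 606.8 -373.3  152. ] n 4911 res 0.289550234731064 local [ 37.1 -26.2 122. ] fore 0.289 across 0.211
t 62.4 pos [ 584.2 -376.6  150.7] op 0.4 F [-9.4  0.3  3.8] yaw 3.28 tilt [-0.0067 -0.0035] shift [-3.2 -2.1  4.7]
  twist [ 0.003  0.007 -0.002]
```

```bash
python3 -m pendant '[{"translation":[-10,0,0],"twist":[0,0,0],"grip":-1},{"translation":[-20,0,0],"twist":[0,0,0],"grip":-1},{"translation":[-20,0,-20],"twist":[0,0,0],"grip":-1},{"translation":[0,0,-45],"twist":[0,0,0],"grip":-1},{"translation":[0,0,-45],"twist":[0,0,0],"grip":-1},{"translation":[-20,0,0],"twist":[0.003,0.007,0],"grip":-1},{"translation":[0,0,0],"twist":[0,0,0],"grip":-1},{"translation":[0,0,0],"twist":[0,0,0],"grip":-1},{"translation":[0,0,0],"twist":[0,0,0],"grip":-1},{"translation":[0,0,0],"twist":[0,0,0],"grip":-1}]' 15; python3 - <<'E'
from h import *
im,k=knob(); save('wrist15',im); to(k[0]-26,k[1]-1.5,146)
r=slots()
for y in (-67.5,-129.5,-191.5): homed(y,r)
W=world(robot.camera_info('side'),cam('side')[2])
for nm,(u0,u1,v0,v1) in dict(grease=(393,423,214,245),brush=(320,340,155,180),rivet=(377,400,175,195)).items():
    pp=W[v0:v1,u0:u1].reshape(-1,3); pp=pp[(pp[:,2]>.015)&(pp[:,2]<.3)&(pp[:,0]>.3)]; print(nm,np.round(np.percentile(pp,[2,50,98],axis=0)*1000).tolist() if len(pp) else '')
E
```

```text
t: 63.4
tool_pos: [0.5129, -0.3794, 0.2631]
orientation: [-3.139, -0.091, -0.005]
force: [0.2, 0.0, 0.4]
opening: 0.0
knob [ 604.2 -373.3  152.8] n 2235 res 0.3046151012256575 local [ 34.5 -26.1 122.8] fore 0.268 across 0.21
t 63.5 pos [ 512.9 -379.3  262.8] op 0.3 F [-0.9 -0.7 -0.5] yaw 3.32 tilt [0.0026 0.0017] shift [ 65.1  -0.5 116.9]
  twist [-0.002 -0.003 -0.001]
tongue [172. 137.] 319 L [538.8 556.3] Y [-263.2 -243.9] mid -253.6
cover L [566.6 625.6] z 26.1
TCP L,Y,z [ 489.4 -409.1  262.7]
slot Y -67.5 plate rear L 515.0 sticks out of cover edge 567: 52.0 z [17.  18.4 19.9]
slot Y -129.5 plate rear L 516.2 sticks out of cover edge 567: 50.8 z [17.1 18.5 19.8]
slot Y -191.5 plate rear L 516.2 sticks out of cover edge 567: 50.8 z [17.2 18.5 19.9]
grease [[351.0, -329.0, 18.0], [381.0, -283.0, 57.0], [414.0, -265.0, 63.0]]
brush [[593.0, -442.0, 18.0], [667.0, -413.0, 44.0], [699.0, -317.0, 92.0]]
rivet [[478.0, -480.0, 17.0], [505.0, -444.0, 34.0], [534.0, -423.0, 39.0]]
```

```bash
python3 -c "
from h import *
print(robot.close_job()); st()"
```

```text
the job is handed in; nothing more can be done
None
the job is handed in; nothing more can be done
```

The job is done and handed in at about 63.5 s of the 210 s. No verdict was given.

- **Lever to neutral:** I moved it out of gear first. Just before the final shift it measured fore −0.01, so it stayed in neutral while the plates went in. It had drifted slightly off the left stop, to across about −0.16.
- **Plates:** I found three loose steel plates and no fourth. They went into the left-hand slot and the second and third slots. Each was pushed against the end stop and then pushed again from behind with shut fingers (about 10 N), and did not advance further. One plate had been knocked about 25 mm aside before I reached it, so I measured it again before gripping.
- **Lever to gear:** I moved it across to the right-hand column and forward, then let go. The first look read fore 0.252, short of the 0.27 stop. I pushed the knob again with shut fingers, and it then read fore 0.268 and across 0.21 with the gripper clear.

**Last checks:**
- **Plate alignment:** The plates' rear ends lie within about 1.2 mm of each other: 515.0, 516.2 and 516.2 mm along the slot direction. The left one read 0.5 to 1.2 mm further out, which is within the camera noise. All three are flat on the slot floor.
- **Tins and cup brush:** They read as at the start. I did not move the orange and black look-alikes, though I did not re-measure them.
- **At hand-in:** The robot was clear of everything. The highest wrist force I read was about 15 N.

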